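Fetch the full sugar tin from behind the bottle and the tumbler

ROBOT

A 7-joint arm with a two-finger parallel gripper is mounted at the origin on the work surface. World frame = base frame: x ahead of the robot, y to its left, z up, the work surface at z = 0. Lengths are in mm, angles in rad, forces in N, time in s.
With the tool pointing down it reaches from about 400 to 850 mm from the base axis. Payload 6.9 kg.
Tool frame: the origin (TCP) lies midway between the tips of the shut fingers; the grasp point (between the pads) lies 19 mm behind it; y points along the fingers, x is the direction in which the jaws open and shut, and the axes are right-handed (so a half turn about y gives the same grasp; the last joint's range is limited). The gripper opens to 85 mm and grips with 20 to 120 N. Pads are 22 mm wide; open, the fingers measure 114 mm over their backs; the gripper's body (76 mm by 85 mm) begins 54 mm behind the grasp point. The pads swing forward as they close: fully open they stand 13 mm farther back than shut.
Start: joints at [-1.127, 0.507, -0.238, 1.5, 0.126, 1.149, -0.155], TCP at [207.15, 589.66, 197.775] pointing down, gripper open.
Joint ranges: [-3.08, 3.08], [-0.24, 2.05], [-1.43, 1.35], [0, 2.5], [-1.52, 4.66], [0.17, 1.96], [-2.89, 2.89]. Speed limits (rad/s): [2.39, 2.39, 3.14, 3.14, 3.14, 3.14, 3.14].

INTERFACE

Orientations are given as a 3x3 rotation matrix whose columns are the frame's x, y, z axes.
In Python, from plant import bot, cams, ticket gives the robot as it stands.
- The arm moves only by the tool play_rows, never from a script. Its arguments are lists of equal length, an entry for each row: "jaw": the closure, from -1 (fully open) to 1 (shut); "offset": the shift along the tool's x, y, z in m, a list of three; "angular": the turn, a rotation vector about the tool's x, y, z in rad, a list of three. In form: {"jaw": [jaw, ...], "offset": [[x, y, z], ...], "angular": [[ax, ay, az], ...]}. A call has 1 to 12 rows; each row shifts and turns the commanded pose from where the row before left it, along the tool's axes as they then stand; what a row does not reach is not made up. A row lasts 1/8 s, in which the tool goes at most 62.5 mm and 10.7 degrees, less where a joint would pass 70% of its speed; a pose out of reach is approached as far as the arm can. A call with a gripper value outside its range is refused whole. The fingers move at their own pace and stop on an object; "grip_force" is the grip in N (left out, the last holds). Time passes only in rows, so rows that do not move let the fingers close. It gives the time, the measured TCP pose, the force and the opening at its end, in the units of the state.
- bot.sense(): the state, without advancing time (a new reading comes with each control period).
- cams.get_image(name): name is "scene" or "top"; returns a dict with "pixels" (420x560x3 uint8, red, green, blue), "intrinsics" (3x3 intrinsics, pixels), "distortion" ([k1, k2, p1, p2, k3] as OpenCV has them; the pictures are not rectified), "R" (3x3) and "t" (3): a world point X has camera coordinates R X + t. Camera axes: x right, y down, z forward; pixel columns grow to the right and rows downward; lengths in mm; the calibration is good to about 2 mm. A picture is of the moment at which its call begins. There is no depth.
- ticket.close_job(): hands the job in, once; it reports no verdict.
The state is a dict: "time_s": time; "qpos": joint angles; "dq": joint speeds; "tau": joint torques, N m; "tcp_pos": TCP position; "eef_rot": TCP orientation; "wrist_force": force on the tool from outside, world axes, zero at the start; "ft_torque": the same for the moment, N m; "grip_width": opening from 0.0 (shut) to 1.0 (fully open).
Only numpy, scipy, OpenCV 4.12 (cv2) and the standard library are available. Lean on these libraries where they do the work, as an engineer would, in place of code of your own. Each camera call takes 0.05 s, during which the arm holds its last target.

TASK

One of the three identical tins at the back of the bamboo station tray is full of sugar and clearly heavier than the two empty ones; first set both the tall syrup bottle and the travel tumbler, which stand in front of the tins, aside upright on the draining mat, then lift the tins to feel which is the full one and stand that one on the free end of the serving tray, beside the mug. Only after that put the bottle and the tumbler each back exactly where it stood, and leave the two empty tins standing in their own places too. Set everything down gently without dropping it, and do not disturb or tip over anything, the mug and the capsule jar included.

Things in the scene. Friction and masses are not known exactly. Their poses are not given: they have to be found in the camera images.
- bottle: amber glass syrup bottle, paper label, upright on the station in front of the tins: round, 62 mm across up to 135 mm, narrowing to a black cap 32 mm across from 184 to 220 mm (top). 0.36 to 0.54 kg. Origin at centre of underside, z up. 12 mm clear of the tins; bottle and tumbler stand 100 mm apart (centres), either way round
- tumbler: closed aluminium travel tumbler with black lid, upright on the station in front of the tins: round, 62 mm across from 60 mm up to the lid's top at 172 mm (56 mm across at the foot), with a small grey sip tab up to 180 mm. 0.24 to 0.36 kg. Origin at centre of underside, z up. 12 mm clear of the tins
- tin_a: one of three identical closed square tins, steel with a flat pale metal lid: 58 x 58 mm, 95 mm high; origin at centre of underside, z up, x and y square to its sides. They stand in a row along the station's y axis, square to it, 94 mm between centres (36 mm gaps), in any order. One is full of sugar, 0.31 to 0.43 kg; two are empty, 0.07 to 0.12 kg. Only the weight tells which
- tin_b: one of three identical closed square tins, steel with a flat pale metal lid: 58 x 58 mm, 95 mm high; origin at centre of underside, z up, x and y square to its sides. They stand in a row along the station's y axis, square to it, 94 mm between centres (36 mm gaps), in any order. One is full of sugar, 0.31 to 0.43 kg; two are empty, 0.07 to 0.12 kg. Only the weight tells which
- tin_c: one of three identical closed square tins, steel with a flat pale metal lid: 58 x 58 mm, 95 mm high; origin at centre of underside, z up, x and y square to its sides. They stand in a row along the station's y axis, square to it, 94 mm between centres (36 mm gaps), in any order. One is full of sugar, 0.31 to 0.43 kg; two are empty, 0.07 to 0.12 kg. Only the weight tells which
- station: bamboo coffee-station tray, fixed to the counter, 182 mm (x) by 302 mm (y), floor 8 mm thick, rim 18 mm high above the counter. Origin at the centre of the underside; its -x side is the front, towards the robot. The tins stand in its rear half (+x), bottle and tumbler in its front half (-x)
- drain_mat: dark ribbed rubber draining mat lying fixed on the counter to the left or right of the station tray, 240 mm (x) by 160 mm (y), 4 mm thick; empty at the start, the place to park the bottle and the tumbler. Origin at the centre of the underside
- serving_tray: dark wooden serving tray with thin wire handles at its short ends, fixed on the counter on the other side of the station tray, 250 mm (x) by 165 mm (y), floor 7 mm thick, rim 18 mm high and 8 mm thick, handles up to 35 mm. Origin at the centre of the underside, x along its length. The mug stands on its +x half (away from the robot); its -x half is free
- mug: white mug, 76 mm across, 85 mm high, with a handle towards its own +y; stands on the far (+x) half of the serving tray, about 65 mm from the tray's centre, and stays there. Origin at the centre of the underside
- jar: clear clip-top jar of coffee capsules, 92 mm across, 131 mm high, standing on the counter beyond the station tray; to be left alone. Origin at the centre of the underside

How it is judged (in metres and radians):
On the way, in this order (a step that is already met when the one before it is completed fails the run):
1. the bottle and the tumbler both stand upright on the draining mat, released, with the three tins still in their places (x of bottle in the frame of drain_mat between -0.11 and 0.11 m and y of bottle in the frame of drain_mat between -0.07 and 0.07 m and z of bottle in the frame of drain_mat between -0.001 and 0.009 m and linear speed of each of bottle, tumbler below 0.02 m/s and angle between each of bottle, tumbler's own z axis and vertical below 0.08 rad and contact force between the fingers and bottle below 0.1 N and x of tumbler in the frame of drain_mat between -0.11 and 0.11 m and y of tumbler in the frame of drain_mat between -0.07 and 0.07 m and z of tumbler in the frame of drain_mat between -0.001 and 0.009 m and contact force between the fingers and tumbler below 0.1 N and distance of each of tin_a, tin_b, tin_c from where it was at the start of the episode below 0.015 m), for 0.2 s.
2. the full sugar tin stands upright on the free (-x) half of the serving tray, released, while the bottle and the tumbler are still on the mat (((x of tin_a in the frame of serving_tray between -0.1 and -0.015 m and y of tin_a in the frame of serving_tray between -0.06 and 0.06 m and z of tin_a in the frame of serving_tray between 0.003 and 0.011 m and linear speed of tin_a below 0.02 m/s and angle between tin_a's own z axis and vertical below 0.08 rad and contact force between the fingers and tin_a below 0.1 N and contact force between tin_a and serving_tray above 2 N) or (x of tin_b in the frame of serving_tray between -0.1 and -0.015 m and y of tin_b in the frame of serving_tray between -0.06 and 0.06 m and z of tin_b in the frame of serving_tray between 0.003 and 0.011 m and linear speed of tin_b below 0.02 m/s and angle between tin_b's own z axis and vertical below 0.08 rad and contact force between the fingers and tin_b below 0.1 N and contact force between tin_b and serving_tray above 2 N) or (x of tin_c in the frame of serving_tray between -0.1 and -0.015 m and y of tin_c in the frame of serving_tray between -0.06 and 0.06 m and z of tin_c in the frame of serving_tray between 0.003 and 0.011 m and linear speed of tin_c below 0.02 m/s and angle between tin_c's own z axis and vertical below 0.08 rad and contact force between the fingers and tin_c below 0.1 N and contact force between tin_c and serving_tray above 2 N)) and x of bottle in the frame of drain_mat between -0.11 and 0.11 m and y of bottle in the frame of drain_mat between -0.07 and 0.07 m and z of bottle in the frame of drain_mat between -0.001 and 0.009 m and linear speed of each of bottle, tumbler below 0.02 m/s and angle between each of bottle, tumbler's own z axis and vertical below 0.08 rad and contact force between the fingers and bottle below 0.1 N and x of tumbler in the frame of drain_mat between -0.11 and 0.11 m and y of tumbler in the frame of drain_mat between -0.07 and 0.07 m and z of tumbler in the frame of drain_mat between -0.001 and 0.009 m and contact force between the fingers and tumbler below 0.1 N), for 0.2 s.
At the end, for the whole second after the job is handed in: Full tin (pressing on the tray with over 2 N) upright on the serving tray's floor, centre 15-100 mm from the tray's centre towards -x, within 60 mm of its axis; bottle, tumbler and both empty tins upright (0.08 rad) within 15 mm of where they started; all released and at rest (distance of each of bottle, tumbler from where it was at the start of the episode below 0.015 m and linear speed of each of bottle, tumbler below 0.02 m/s and angle between each of bottle, tumbler's own z axis and vertical below 0.08 rad and contact force between the fingers and bottle below 0.1 N and contact force between the fingers and tumbler below 0.1 N and (((x of tin_a in the frame of serving_tray between -0.1 and -0.015 m and y of tin_a in the frame of serving_tray between -0.06 and 0.06 m and z of tin_a in the frame of serving_tray between 0.003 and 0.011 m and linear speed of tin_a below 0.02 m/s and angle between tin_a's own z axis and vertical below 0.08 rad and contact force between the fingers and tin_a below 0.1 N and contact force between tin_a and serving_tray above 2 N) and distance of each of tin_b, tin_c from where it was at the start of the episode below 0.015 m and linear speed of each of tin_b, tin_c below 0.02 m/s and angle between each of tin_b, tin_c's own z axis and vertical below 0.08 rad and contact force between the fingers and tin_b below 0.1 N and contact force between the fingers and tin_c below 0.1 N) or ((x of tin_b in the frame of serving_tray between -0.1 and -0.015 m and y of tin_b in the frame of serving_tray between -0.06 and 0.06 m and z of tin_b in the frame of serving_tray between 0.003 and 0.011 m and linear speed of tin_b below 0.02 m/s and angle between tin_b's own z axis and vertical below 0.08 rad and contact force between the fingers and tin_b below 0.1 N and contact force between tin_b and serving_tray above 2 N) and distance of each of tin_a, tin_c from where it was at the start of the episode below 0.015 m and linear speed of each of tin_a, tin_c below 0.02 m/s and angle between each of tin_a, tin_c's own z axis and vertical below 0.08 rad and contact force between the fingers and tin_a below 0.1 N and contact force between the fingers and tin_c below 0.1 N) or ((x of tin_c in the frame of serving_tray between -0.1 and -0.015 m and y of tin_c in the frame of serving_tray between -0.06 and 0.06 m and z of tin_c in the frame of serving_tray between 0.003 and 0.011 m and linear speed of tin_c below 0.02 m/s and angle between tin_c's own z axis and vertical below 0.08 rad and contact force between the fingers and tin_c below 0.1 N and contact force between tin_c and serving_tray above 2 N) and distance of each of tin_a, tin_b from where it was at the start of the episode below 0.015 m and linear speed of each of tin_a, tin_b below 0.02 m/s and angle between each of tin_a, tin_b's own z axis and vertical below 0.08 rad and contact force between the fingers and tin_a below 0.1 N and contact force between the fingers and tin_b below 0.1 N))); the robot touches nothing.
It fails at once if the mug or the capsule jar pushed more than 20 mm or tilted (distance of any of mug, jar from where it was at the start of the episode above 0.02 m or angle between any of mug, jar's own z axis and vertical above 0.3 rad).
It fails at once if the bottle, the tumbler or a tin tipped over (angle between any of bottle, tumbler, tin_a, tin_b, tin_c's own z axis and vertical above 0.7 rad).
It fails at once if the bottle, the tumbler or a tin dropped (moving faster than 0.6 m/s out of the fingers) ((contact force between the fingers and bottle below 0.05 N and linear speed of bottle above 0.6 m/s) or (contact force between the fingers and tumbler below 0.05 N and linear speed of tumbler above 0.6 m/s) or (contact force between the fingers and tin_a below 0.05 N and linear speed of tin_a above 0.6 m/s) or (contact force between the fingers and tin_b below 0.05 N and linear speed of tin_b above 0.6 m/s) or (contact force between the fingers and tin_c below 0.05 N and linear speed of tin_c above 0.6 m/s)).
It also fails if it takes over 131 s, if anything falls off the work surface, if the arm or the gripper's body presses on something with over 40 N, if the wrist force passes 120 N, or if a joint passes its speed limit or range.

## Working session

There is one attempt and no reset: what is moved stays moved. The work goes in short steps, Python scripts to look and compute and a tool call to move; the robot and the scene stay as the last step left them, time stands still between calls to the robot, and variables do not carry over. Pictures are saved under pics/ and viewed, and the job is handed in when it is done.

Besides the shell and the picture viewer there is one more tool, called after "Request:" by a JSON object that holds its "name" and its "arguments". play_rows: Moves the arm, as the interface text tells. Its arguments: {"type":"object","properties":{"jaw":{"type":"array"},"offset":{"type":"array"},"angular":{"type":"array"},"grip_force":{"type":"number"}},"required":["jaw","offset","angular"]}

```bash
ls; mkdir -p pics; python3 - <<'E'
from plant import bot,cams,ticket
import cv2
s=bot.sense()
for k,v in s.items(): print(k,v)
for n in ("scene","top"):
    d=cams.get_image(n); cv2.imwrite(f"pics/{n}0.png",d["pixels"][:,:,::-1])
    print(n,d["intrinsics"],d["distortion"],d["R"],d["t"])
E
```

```text
pics
time_s 0.0
qpos [-1.12752185  0.50834063 -0.23751052  1.50115242  0.12568342  1.14890917
 -0.15480047]
dq [-0.001525    0.0020043  -0.00034618  0.00109498  0.00062043 -0.00122787
  0.00126007]
tau [ 2.70082246e-04 -6.20595145e+01 -2.18635038e+00 -2.49658281e+01
  1.27831183e-02  1.17692363e-02 -3.74663364e-05]
tcp_pos [207.00363859 589.11093159 196.92074699]
eef_rot [[ 3.31387810e-01 -5.76773321e-04 -9.43494455e-01]
 [ 9.43492871e-01 -1.72902429e-03  3.31388311e-01]
 [-1.82246076e-03 -9.99998339e-01 -2.87960547e-05]]
wrist_force [-0.16495407 -0.24695012  0.04069151]
ft_torque [ 0.00194748  0.00544952 -0.00512202]
grip_width 1.0014203449380517
scene [[443.04161861   0.         279.45004991]
 [  0.         443.04161861 213.12558171]
 [  0.           0.           1.        ]] [-0.02767438  0.          0.          0.          0.        ] [[ 0.74638909  0.66547977  0.00632494]
 [ 0.57763351 -0.6430839  -0.50277492]
 [-0.33051908  0.37891921 -0.86439422]] [-413.11905655 -329.83448959 1276.27725343]
top [[441.08233855   0.         288.08609694]
 [  0.         441.08233855 209.65897693]
 [  0.           0.           1.        ]] [-0.00452858  0.          0.          0.          0.        ] [[ 0.01566144 -0.99980887  0.01170217]
 [-0.99431371 -0.01680615 -0.10515602]
 [ 0.10533259 -0.00998874 -0.99438688]] [ -15.83434565  605.80230166 1187.62240099]
```

View pics.

View pics/scene0.png

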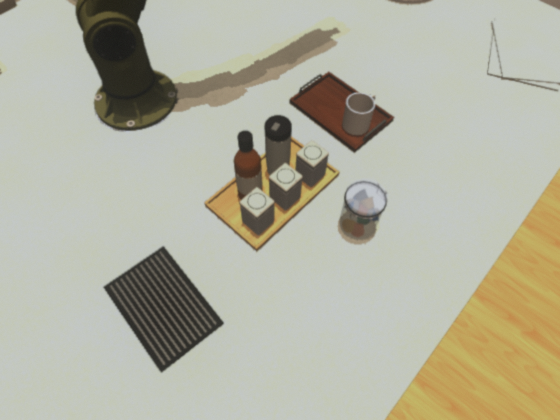

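View pics/top0.png

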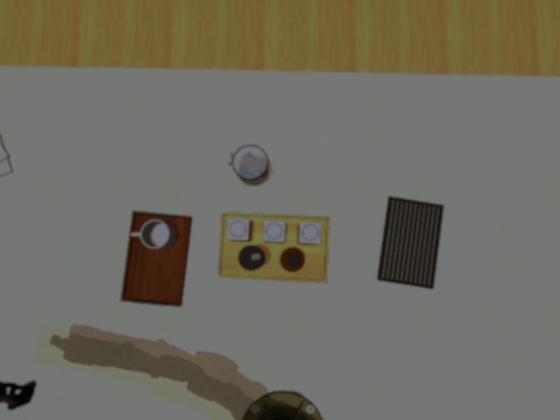

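```bash
cat > h.py <<'E'
import numpy as np, cv2
def ray(d,u,v,z):
    p=cv2.undistortPoints(np.array([[[u,v]]],float),d["intrinsics"],np.array(d["distortion"]))[0,0]
    R=np.array(d["R"]);t=np.array(d["t"]);c=-R.T@t;r=R.T@np.array([p[0],p[1],1]);return c+r*(z-c[2])/r[2]
def proj(d,X):
    r=cv2.Rodrigues(np.array(d["R"]))[0]
    return cv2.projectPoints(np.array(X,float).reshape(-1,1,3),r,np.array(d["t"]),d["intrinsics"],np.array(d["distortion"]))[0][:,0]
E
python3 - <<'E'
import cv2
a=cv2.imread("pics/top0.png"); s=cv2.imread("pics/scene0.png")
def c(im,u,v,w,h,k,n): cv2.imwrite(n,cv2.convertScaleAbs(cv2.resize(im[v:v+h,u:u+w],None,fx=k,fy=k,interpolation=cv2.INTER_CUBIC),alpha=1.6,beta=20))
c(a,210,200,130,95,6,"pics/t1.png"); c(a,370,190,80,105,5,"pics/t2.png"); c(a,115,200,85,110,5,"pics/t3.png")
c(s,200,110,160,140,5,"pics/s1.png")
E
```

```text
(no output)
```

View pics/t1.png

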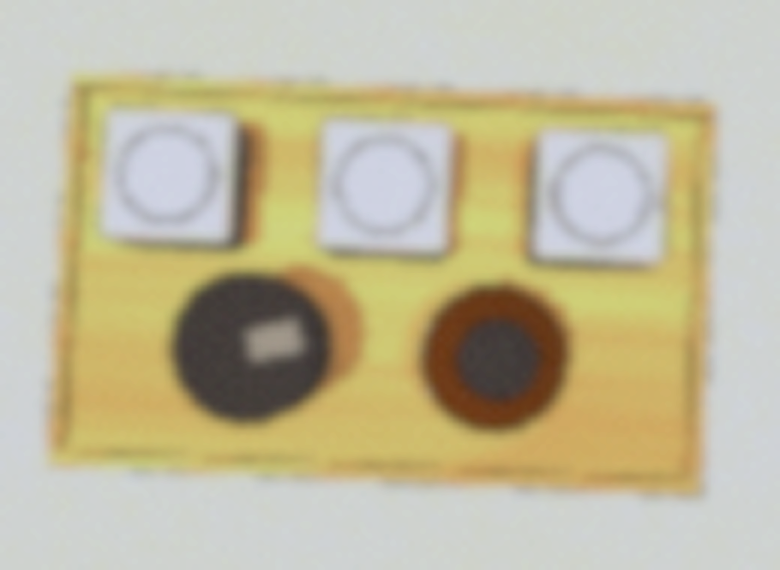

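View pics/t2.png

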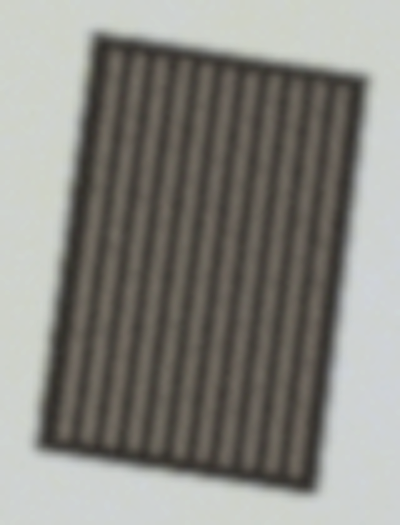

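View pics/t3.png

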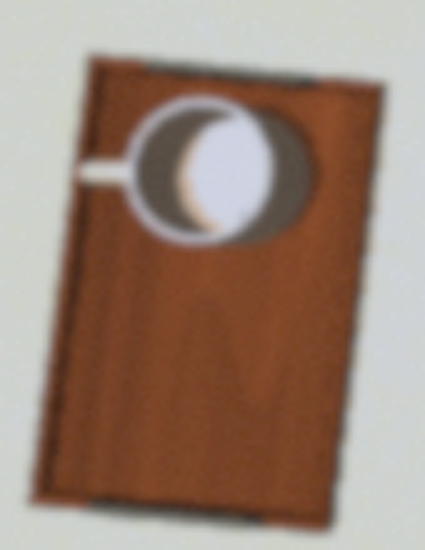

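View pics/s1.png

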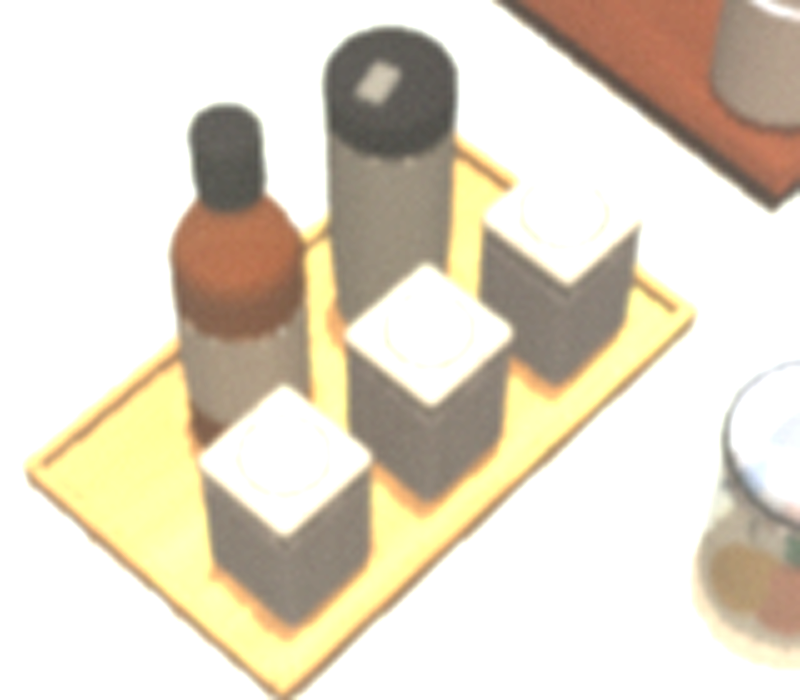

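```bash
cat > m.py <<'E'
from h import *; from plant import cams
d=cams.get_image("top"); s=cams.get_image("scene")
for k in (d,s): print("cam",(-np.array(k["R"]).T@np.array(k["t"])).round())
def T(U,V,z,k=6,o=(210,200)): return ray(d,(U+.5)/k-.5+o[0],(V+.5)/k-.5+o[1],z)
def S(U,V,z,k=5,o=(200,110)): return ray(s,(U+.5)/k-.5+o[0],(V+.5)/k-.5+o[1],z)
def show(n,P):
    P=np.array(P); print(n,P[:,:2].round(1).tolist(),"mean",P[:,:2].mean(0).round(1))
    return P
def rect(n,P):
    P=show(n,P); e=[np.linalg.norm(P[i]-P[(i+1)%4]) for i in range(4)]
    a=(P[0]+P[1]-P[2]-P[3])[:2]; b=(P[0]+P[3]-P[1]-P[2])[:2]
    print("   edges",np.round(e,1),"xaxis ang",np.degrees(np.arctan2(a[1],a[0])).round(2),"yaxis ang",np.degrees(np.arctan2(b[1],b[0])).round(2))
rect("station",[T(76,77,18),T(715,104,18),T(703,493,18),T(52,463,18)])
rect("tinL",[T(u,v,103) for u,v in [(105,110),(240,115),(232,246),(101,236)]])
rect("tinM",[T(u,v,103) for u,v in [(320,120),(455,125),(449,255),(317,248)]])
rect("tinR",[T(u,v,103) for u,v in [(537,128),(667,135),(662,266),(530,258)]])
show("tin circles",[T(168,176,103),T(385,185,103),T(603,195,103)])
show("tumbler lid",[T(249,347,180),T(172,347,180),T(328,347,180)])
show("bottle cap",[T(498,358,228)])
show("bottle shoulder",[T(496,358,143),T(425,358,143),T(568,358,143)])
rect("mat",[T(u,v,4,5,(370,190)) for u,v in [(95,32),(370,75),(317,492),(38,449)]])
rect("tray",[T(u,v,18,5,(115,200)) for u,v in [(90,57),(384,83),(332,528),(33,503)]])
show("mug",[T(200,171,92,5,(115,200))])
show("jar",[ray(d,250,162,131)])
print("scene view")
show("tinM/R lids",[S(428,335,103),S(285,460,103)])
rect("tinM",[S(512,334,103),S(430,404,103),S(346,336,103),S(427,264,103)])
rect("tinR",[S(371,462,103),S(285,535,103),S(200,463,103),S(284,385,103)])
rect("station",[S(693,318,18),S(283,697,18),S(30,468,18),S(460,140,18)])
show("tumb lid",[S(391,88,180)]); show("cap",[S(228,132,228)])
E
python3 m.py
```

```text
cam [ 478.    6. 1245.]
cam [ 921. -421.  940.]
station [[596.6, 177.5], [589.0, -120.1], [409.7, -115.7], [418.8, 182.9]] mean [503.5  31.2]
   edges [297.7 179.3 298.7 177.9] xaxis ang -1.58 yaxis ang 88.39
tinL [[574.2, 152.6], [573.1, 94.3], [516.5, 96.3], [519.8, 152.7]] mean [545.9 124. ]
   edges [58.4 56.6 56.5 54.4] xaxis ang -1.09 yaxis ang 87.71
tinM [[571.5, 59.7], [570.3, 1.2], [514.1, 2.9], [516.2, 59.8]] mean [543.   30.9]
   edges [58.4 56.2 56.9 55.3] xaxis ang -0.91 yaxis ang 88.36
tinR [[569.5, -34.3], [567.4, -90.6], [510.8, -88.9], [513.4, -32.0]] mean [540.3 -61.4]
   edges [56.4 56.6 57.  56.2] xaxis ang -2.03 yaxis ang 87.66
tin circles [[546.1, 124.7], [543.8, 31.0], [541.0, -63.2]] mean [543.6  30.8]
tumbler lid [[473.7, 82.4], [473.2, 113.2], [474.1, 50.9]] mean [473.7  82.2]
bottle cap [[471.1, -16.1]] mean [471.1 -16.1]
bottle shoulder [[470.6, -17.1], [470.1, 12.2], [471.1, -46.9]] mean [470.6 -17.3]
mat [[652.9, -291.8], [630.9, -448.6], [396.1, -413.9], [417.5, -257.9]] mean [ 524.3 -353. ]
   edges [158.4 237.4 157.4 237.8] xaxis ang -8.29 yaxis ang 8
[... 154 characters left out ...]
86.02
mug [[530.5, 341.4]] mean [530.5 341.4]
jar [[716.8, 94.7]] mean [716.8  94.7]
scene view
tinM/R lids [[545.9, 27.4], [543.3, -65.7]] mean [544.6 -19.2]
tinM [[574.2, 53.6], [571.6, -0.4], [518.3, 1.8], [518.9, 57.4]] mean [545.7  28.1]
   edges [54.1 53.3 55.6 55.5] xaxis ang -3.15 yaxis ang 88.3
tinR [[572.3, -41.0], [569.5, -93.6], [516.3, -92.0], [515.6, -36.9]] mean [543.4 -65.9]
   edges [52.7 53.2 55.1 56.9] xaxis ang -2.95 yaxis ang 88.86
station [[601.2, 171.0], [591.9, -123.6], [415.6, -116.1], [436.8, 179.6]] mean [511.4  27.8]
   edges [294.7 176.5 296.4 164.6] xaxis ang -2.7 yaxis ang 87.04
tumb lid [[479.2, 76.0]] mean [479.2  76. ]
cap [[472.8, -18.2]] mean [472.8 -18.2]
```

Request:
{"name": "play_rows", "arguments": {"jaw": [-1,-1,-1,-1,-1,-1,-1,-1,-1], "offset": [[0,-0.05,0],[0,-0.05,0],[0,0,0],[0,0,0],[0,0,0],[0,0,0],[0,0,0],[0,0,0],[0,0,0]], "angular": [[0,0,0],[0,0,0],[0,0.18,0],[0,0.18,0],[0,0.18,0],[0,0.18,0],[0,0.18,0],[0,0.18,0],[0,0.18,0]], "grip_force": 80}}

```text
time_s: 1.32
tcp_pos: [207.0, 589.5, 297.5]
eef_rot: [[0.999, -0.0, 0.033], [-0.033, -0.001, 0.999], [-0.0, -1.0, -0.001]]
wrist_force: [-0.1, -0.3, -0.5]
grip_width: 0.999
```

Request:
{"name": "play_rows", "arguments": {"jaw": [-1,-1,-1,-1,-1,-1,-1,-1,-1,-1,-1,-1], "offset": [[0.0235,0,-0.05],[0.0235,0,-0.05],[0.0235,0,-0.05],[0.0235,0,-0.05],[0.0235,0,-0.05],[0.0235,0,-0.05],[0.0235,0,-0.05],[0.0235,0,-0.05],[0.0235,0,-0.05],[0.0235,0,-0.05],[0.0235,0,-0.05],[0.0235,0,-0.05]], "angular": [[0,-0.005,0],[0,0,0],[0,0,0],[0,0,0],[0,0,0],[0,0,0],[0,0,0],[0,0,0],[0,0,0],[0,0,0],[0,0,0],[0,0,0]]}}

```text
time_s: 2.82
tcp_pos: [476.0, -18.0, 297.9]
eef_rot: [[1.0, 0.0, 0.021], [-0.021, 0.0, 1.0], [0.0, -1.0, 0.0]]
wrist_force: [1.6, 0.2, 1.0]
grip_width: 1.004
```

```bash
python3 - <<'E'
from plant import bot
s=bot.sense();print(s["qpos"].round(2) if hasattr(s["qpos"],'round') else s["qpos"],s["tcp_pos"],s["eef_rot"])
E
```

```text
[-0.36  0.21  0.45  1.7  -0.1   1.25  0.08] [475.99941845 -18.01776803 297.90111029] [[ 9.99770077e-01  3.31260716e-04  2.14402366e-02]
 [-2.14403420e-02  3.17900693e-04  9.99770079e-01]
 [ 3.24368686e-04 -9.99999895e-01  3.24929943e-04]]
```

Request:
{"name": "play_rows", "arguments": {"jaw": [-1,-1,-1,-1,-1,-1], "offset": [[-0.004,0,0.001],[0,0,0],[0,0.03,0],[0,0.03,0],[0,0.03,0],[0,0.017,0]], "angular": [[0,0.006,0],[0,0,0],[0,0,0],[0,0,0],[0,0,0],[0,0,0]]}}

```text
time_s: 3.58
tcp_pos: [470.7, -13.3, 189.4]
eef_rot: [[1.0, -0.002, 0.025], [-0.025, 0.001, 1.0], [-0.002, -1.0, 0.001]]
wrist_force: [0.7, -0.2, 1.7]
grip_width: 1.001
```

```bash
cat > pic.py <<'E'
import sys,cv2
from plant import cams
from h import *
# pic.py view u v w h k name
n,u,v,w,h,k,name=sys.argv[1:]
u,v,w,h=map(int,(u,v,w,h));k=float(k)
im=cams.get_image(n)["pixels"][:,:,::-1][v:v+h,u:u+w]
cv2.imwrite("pics/"+name,cv2.convertScaleAbs(cv2.resize(im,None,fx=k,fy=k,interpolation=cv2.INTER_CUBIC),alpha=1.3,beta=10))
E
python3 pic.py scene 160 60 200 160 4 a1.png
```

```text
(no output)
```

View pics/a1.png

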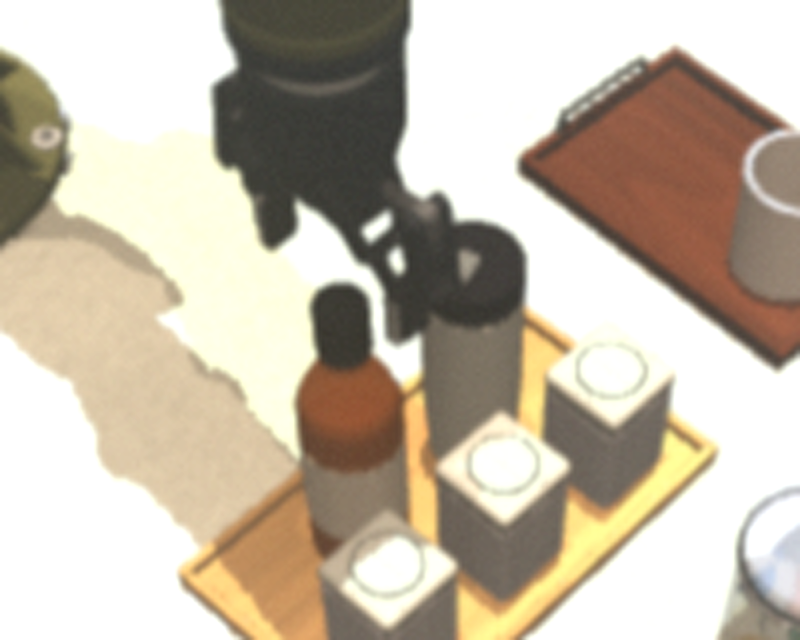

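```bash
python3 - <<'E'
from plant import bot,cams
from h import *
d=cams.get_image("scene")
for X in ([470.7,-13.3,189],[470.7,-13.3,202],[513,-14,202],[428,-12,202],[472,-17,228],[472,-17,192]):
    print(X,((proj(d,X)[0]-[160,60])*4).round())
print(bot.sense()["tcp_pos"])
E
```

```text
[470.7, -13.3, 189] [349. 344.]
[470.7, -13.3, 202] [347. 328.]
[513, -14, 202] [405. 372.]
[428, -12, 202] [292. 286.]
[472, -17, 228] [341. 302.]
[472, -17, 192] [345. 346.]
[470.20430411 -13.54453503 189.31429927]
```

Request:
{"name": "play_rows", "arguments": {"jaw": [-0.1,-0.1,-0.1,-0.1,-0.1], "offset": [[0.0015,0,-0.0035],[0,0,0],[0,0,0],[0,0,0],[0,0,0]], "angular": [[0,0,0],[0,0,0],[0,0,0],[0,0,0],[0,0,0]]}}

```text
time_s: 4.3
tcp_pos: [473.1, -19.0, 190.9]
eef_rot: [[1.0, 0.0, 0.028], [-0.028, 0.0, 1.0], [0.0, -1.0, 0.0]]
wrist_force: [-0.6, 0.6, -0.2]
grip_width: 0.555
```

```bash
python3 pic.py scene 190 80 120 100 6 a2.png;python3 pic.py top 240 180 120 100 6 a3.png
```

```text
(no output)
```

View pics/a2.png

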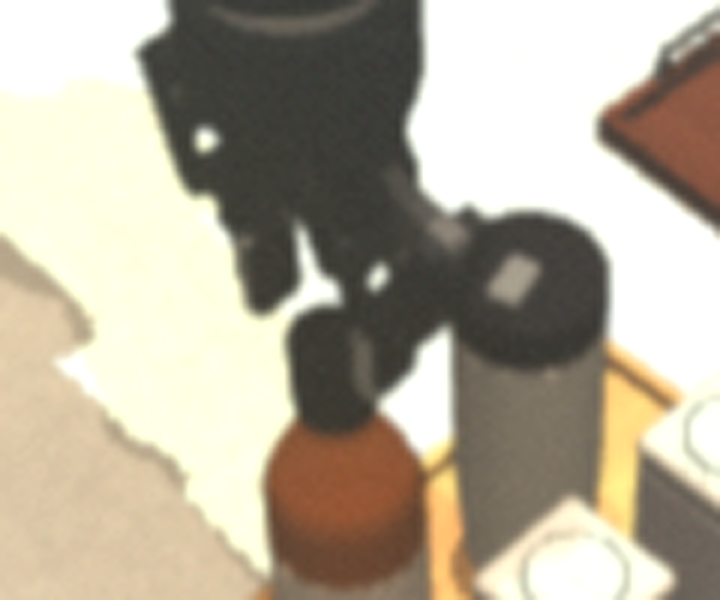

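View pics/a3.png

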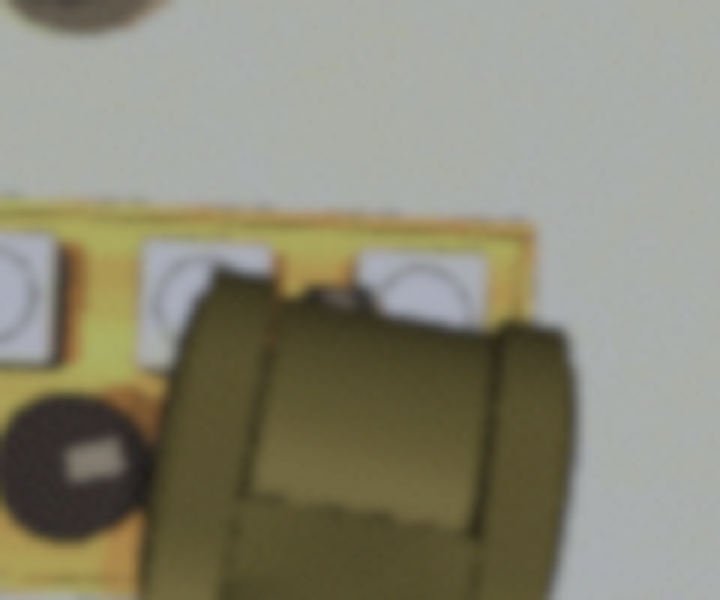

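```bash
python3 - <<'E'
from plant import bot,cams
from h import *
d=cams.get_image("scene")
print(bot.sense()["tcp_pos"])
for x in (-38,-31,-24,24,31,38):
  for z in (197,210): print(x,z,((proj(d,[473+x,-19-x*.028,z])[0]-[190,80])*6).round())
for z in (228,192):
  print("cap",((proj(d,[472,-17,z])[0]-[190,80])*6).round())
E
```

```text
[473.01097363 -18.97291977 190.78264172]
-38 197 [261. 337.]
-38 210 [258. 313.]
-31 197 [275. 348.]
-31 210 [272. 324.]
-24 197 [288. 358.]
-24 210 [286. 334.]
24 197 [383. 432.]
24 210 [382. 408.]
31 197 [397. 442.]
31 210 [396. 419.]
38 197 [411. 453.]
38 210 [410. 430.]
cap [332. 333.]
cap [338. 399.]
```

Request:
{"name": "play_rows", "arguments": {"jaw": [-0.1,-0.1,-0.1], "offset": [[-0.001,0.005,0.0015],[0,0.006,0],[0,0,0]], "angular": [[0,0,0],[0,0,0],[0,0,0]]}}

```text
time_s: 4.82
tcp_pos: [471.6, -17.4, 179.1]
eef_rot: [[1.0, -0.001, 0.028], [-0.028, -0.0, 1.0], [-0.001, -1.0, -0.0]]
wrist_force: [0.6, 0.3, 0.1]
grip_width: 0.548
```

```bash
python3 pic.py scene 190 80 120 100 6 a4.png
```

```text
(no output)
```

View pics/a4.png

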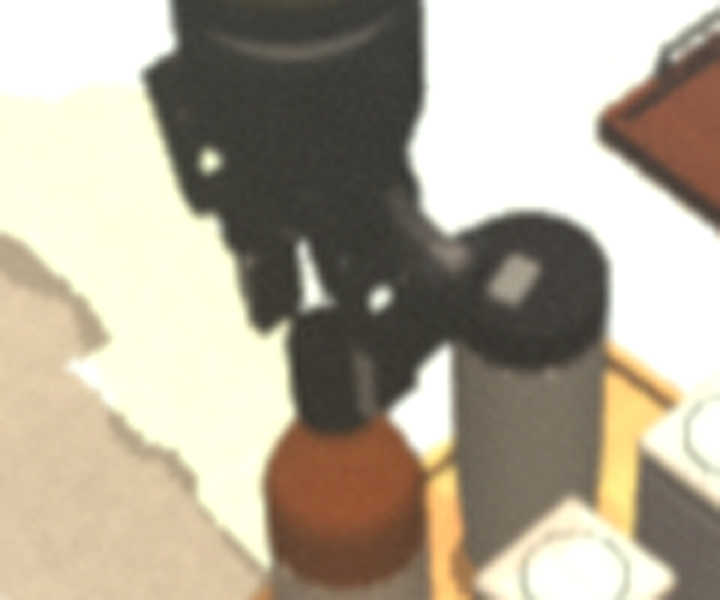

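Request:
{"name": "play_rows", "arguments": {"jaw": [0.1,0.3,0.6,1,1,1], "offset": [[0,0,0],[0,0,0],[0,0,0],[0,0,0],[0,0,0],[0,0,0]], "angular": [[0,0,0],[0,0,0],[0,0,0],[0,0,0],[0,0,0],[0,0,0]], "grip_force": 80}}

```text
time_s: 5.62
tcp_pos: [472.5, -17.5, 180.4]
eef_rot: [[1.0, 0.001, 0.028], [-0.028, 0.0, 1.0], [0.001, -1.0, 0.0]]
wrist_force: [-1.2, -0.1, 5.6]
grip_width: 0.339
```

```bash
python3 pic.py scene 190 80 120 100 6 a5.png; python3 -c "
from plant import bot
s=bot.sense();print(s['tcp_pos'],s['wrist_force'],s['grip_width'])"
```

```text
[472.47356346 -17.4770025  180.35479389] [-2.42403809 -0.51610529  6.10244909] 0.3393468141207841
```

View pics/a5.png

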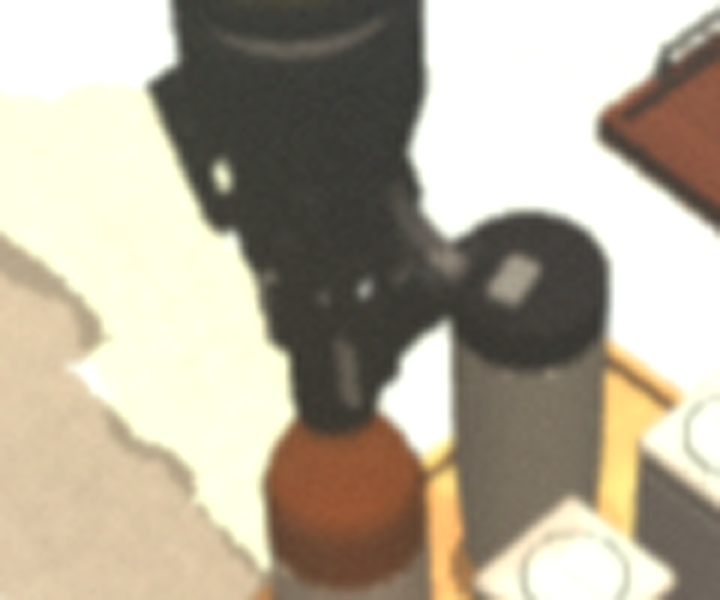

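Request:
{"name": "play_rows", "arguments": {"jaw": [1,1,1,1,1,1], "offset": [[0,-0.01,0],[0,-0.015,0],[0,-0.02,0],[0,-0.015,0],[0,0,0],[0,0,0]], "angular": [[0,0,0],[0,0,0],[0,0,0],[0,0,0],[0,0,0],[0,0,0]]}}

```text
time_s: 6.42
tcp_pos: [471.4, -17.3, 239.1]
eef_rot: [[1.0, -0.001, 0.028], [-0.028, -0.0, 1.0], [-0.001, -1.0, -0.0]]
wrist_force: [0.0, 0.3, -4.4]
grip_width: 0.338
```

```bash
python3 pic.py scene 160 40 200 160 4 a6.png; python3 -c "
from plant import bot
s=bot.sense();print(s['tcp_pos'],s['wrist_force'],s['grip_width'])"
```

```text
[471.41711415 -17.30922287 238.98316207] [-0.05673857  0.21988971 -4.76828945] 0.3376702150737948
```

View pics/a6.png

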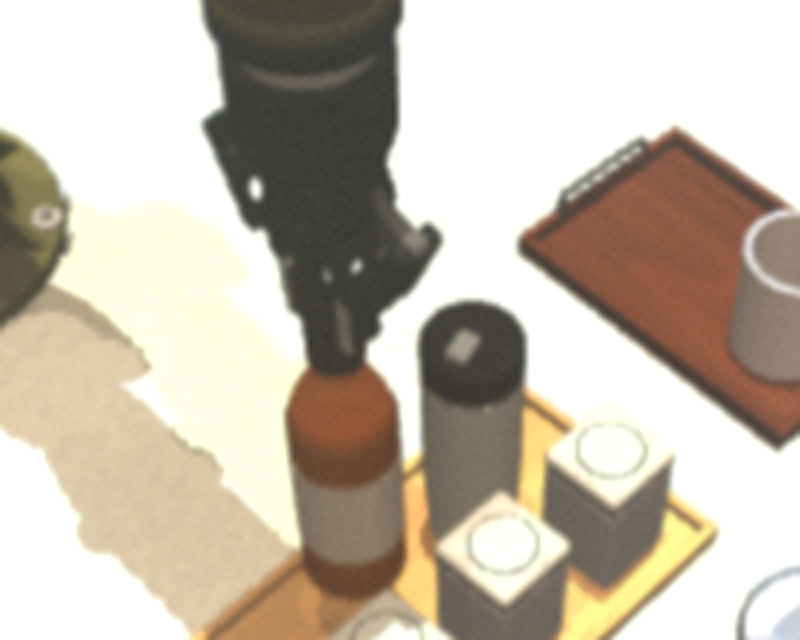

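Request:
{"name": "play_rows", "arguments": {"jaw": [1,1,1,1,1,1,1,1,1,1,1,1], "offset": [[0,-0.025,0],[0,-0.025,-0.02],[0,0,-0.04],[0.01,0,-0.05],[0.02,0,-0.05],[0.02,0,-0.05],[0.02,0,-0.05],[0.02,0,-0.04],[0.015,0,-0.025],[0.006,0,-0.015],[0,0,0],[0,0,0]], "angular": [[0,0,0],[0,0,0],[0,0,0],[0,0,0],[0,0,0],[0,0,0],[0,0,0],[0,0,0],[0,0,0],[0,0,0],[0,0,0],[0,0,0]]}}

```text
time_s: 7.98
tcp_pos: [573.3, -359.4, 289.0]
eef_rot: [[1.0, -0.001, 0.028], [-0.028, 0.002, 1.0], [-0.001, -1.0, 0.002]]
wrist_force: [0.5, 0.4, -4.8]
grip_width: 0.333
```

Request:
{"name": "play_rows", "arguments": {"jaw": [1,1,1,1,1,1,1,1], "offset": [[0,0.02,0],[0,0.03,0],[0,0.03,0],[0,0.015,0],[0,0.007,0],[0,0.004,0],[0,0,0],[0,0,0]], "angular": [[0,0,0],[0,0,0],[0,0,0],[0,0,0],[0,0,0],[0,0,0],[0,0,0],[0,0,0]]}}

```text
time_s: 8.98
tcp_pos: [573.8, -360.8, 184.6]
eef_rot: [[1.0, 0.001, 0.028], [-0.028, -0.001, 1.0], [0.001, -1.0, -0.001]]
wrist_force: [-0.5, 0.4, -4.1]
grip_width: 0.336
```

```bash
python3 pic.py scene 60 160 180 200 4 a7.png; python3 -c "
from plant import bot
s=bot.sense();print(s['tcp_pos'],s['wrist_force'],s['grip_width'],s['qpos'])"
```

```text
[ 573.72979869 -360.74503042  184.49827252] [ 0.01144291 -0.03812854 -5.34630508] 0.3401990581346928 [ 0.26314765  0.63863015  0.49144634  1.37138788 -0.30595116  1.2055976
  0.75293933]
```

View pics/a7.png

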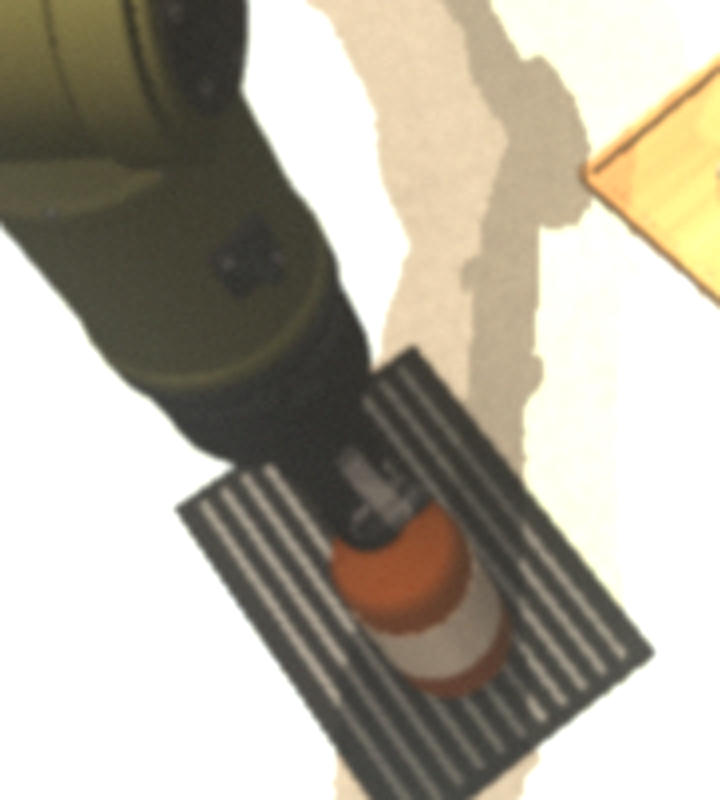

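Request:
{"name": "play_rows", "arguments": {"jaw": [1,1,1,1,1,1], "offset": [[0,0.003,0],[0,0.002,0],[0,0.0015,0],[0,0.001,0],[0,0.0005,0],[0,0,0]], "angular": [[0,0,0],[0,0,0],[0,0,0],[0,0,0],[0,0,0],[0,0,0]]}}

```text
time_s: 9.78
tcp_pos: [573.6, -360.7, 176.5]
eef_rot: [[1.0, 0.001, 0.028], [-0.028, -0.001, 1.0], [0.001, -1.0, -0.001]]
wrist_force: [-0.7, -0.3, 2.7]
grip_width: 0.335
```

Request:
{"name": "play_rows", "arguments": {"jaw": [0.2,0,-0.1,-0.1,-0.3,-0.3,-0.3,-0.3,-0.3], "offset": [[0,0,0],[0,0,0],[0,0,0],[0,0,0],[0,-0.01,0],[0,-0.03,0],[0,-0.04,0],[0,-0.04,0],[0,0,0]], "angular": [[0,0,0],[0,0,0],[0,0,0],[0,0,0],[0,0,0],[0,0,0],[0,0,0],[0,0,0],[0,0,0]]}}

```text
time_s: 10.9
tcp_pos: [574.4, -361.9, 300.4]
eef_rot: [[1.0, 0.006, 0.028], [-0.028, -0.004, 1.0], [0.006, -1.0, -0.004]]
wrist_force: [0.1, -0.8, -0.7]
grip_width: 0.651
```

```bash
python3 pic.py scene 60 160 180 200 4 a8.png; python3 -c "
from plant import bot
s=bot.sense();print(s['tcp_pos'],s['wrist_force'],s['grip_width'],s['qpos'])"
```

```text
[ 573.88045491 -361.15510305  298.08348195] [-0.49316127  0.36263621 -1.27485315] 0.647831632451935 [ 0.27013074  0.58151279  0.51385174  1.16300306 -0.27552052  1.45906013
  0.71309357]
```

View pics/a8.png

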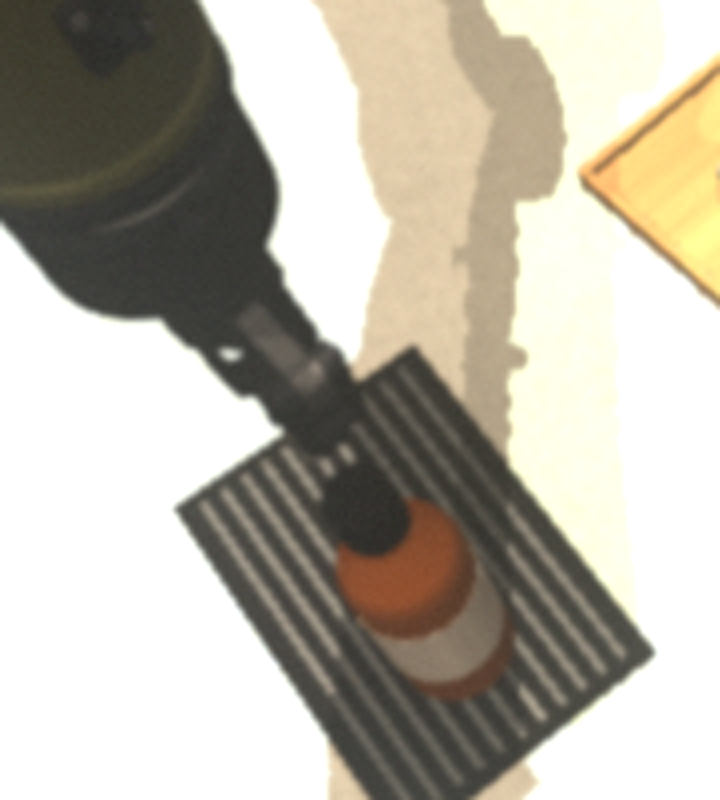

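Request:
{"name": "play_rows", "arguments": {"jaw": [-1,-1,-1,-1,-1,-1,-1,-1,-1,-1,-1,-1], "offset": [[-0.0056,0,0.022],[-0.0112,0,0.044],[-0.0112,0,0.044],[-0.0112,0,0.044],[-0.0112,0,0.044],[-0.0112,0,0.044],[-0.0112,0,0.044],[-0.0112,0,0.044],[-0.0112,0,0.044],[-0.0112,0,0.044],[-0.0056,0,0.022],[0,0,0]], "angular": [[0,0,0],[0,0,0],[0,0,0],[0,0,0],[0,0,0],[0,0,0],[0,0,0],[0,0,0],[0,0,0],[0,0,0],[0,0,0],[0,0,0]]}}

```text
time_s: 12.45
tcp_pos: [473.0, 84.5, 295.1]
eef_rot: [[1.0, -0.002, 0.024], [-0.024, 0.0, 1.0], [-0.002, -1.0, 0.0]]
wrist_force: [0.2, -0.1, -0.3]
grip_width: 1.003
```

```bash
python3 pic.py scene 200 40 160 140 5 b1.png; python3 -c "
from plant import bot
s=bot.sense();print(s['tcp_pos'],s['wrist_force'],s['grip_width'],s['qpos'])"
```

```text
[473.42648218  82.69292876 295.29202255] [-0.23525742 -0.71911789  0.90711196] 1.0038000554447655 [-0.57521931  0.22433234  0.4520499   1.6928125  -0.10213733  1.24899878
 -0.12698752]
```

View pics/b1.png

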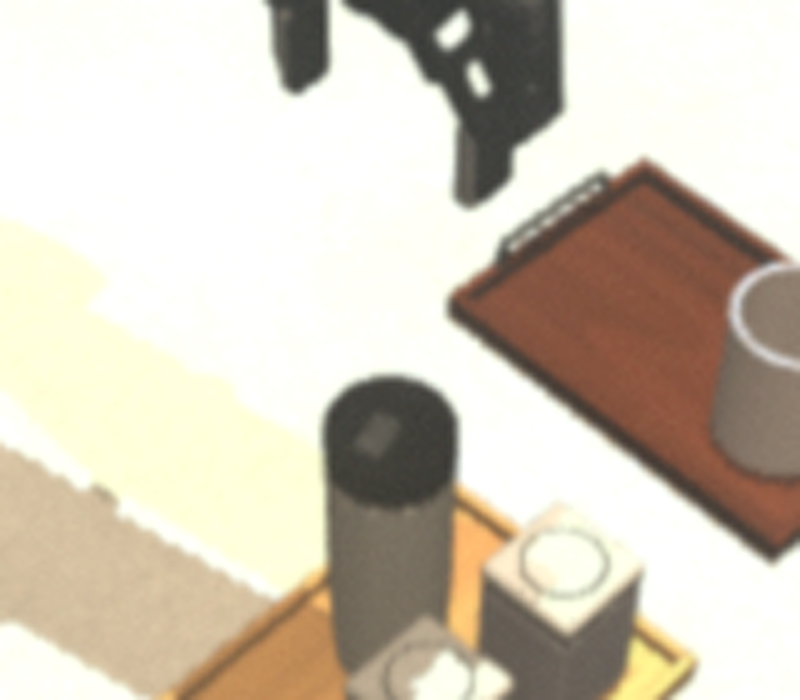

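```bash
python3 - <<'E'
from plant import bot,cams
from h import *
d=cams.get_image("scene")
p=bot.sense()["tcp_pos"]; print(p)
for z in (295,308,320,335):
  print(z,[((proj(d,[p[0]+x,p[1]-x*.028,z])[0]-[200,40])*5).round() for x in (-57,-42,42,57)])
for z in (180,): print(((proj(d,[474,82.5,z])[0]-[200,40])*5).round())
E
```

```text
[473.72195864  81.70740961 295.44335989]
295 [array([289., 163.]), array([315., 181.]), array([466., 284.]), array([494., 303.])]
308 [array([288., 139.]), array([314., 156.]), array([467., 260.]), array([495., 279.])]
320 [array([287., 115.]), array([313., 133.]), array([468., 237.]), array([496., 256.])]
335 [array([286.,  86.]), array([312., 104.]), array([469., 208.]), array([498., 227.])]
[390. 422.]
```

Request:
{"name": "play_rows", "arguments": {"jaw": [-1,-1,-1,-1,-1,-1,-1,-1,-1], "offset": [[0.001,0.02,0],[0,0.04,0],[0,0.04,0],[0,0.03,0],[0,0.02,0],[0,0.015,0],[0,0.007,0],[0,0,0],[0,0,0]], "angular": [[0,0,0],[0,0,0],[0,0,0],[0,0,0],[0,0,0],[0,0,0],[0,0,0],[0,0,0],[0,0,0]]}}

```text
time_s: 13.68
tcp_pos: [475.3, 82.2, 124.3]
eef_rot: [[1.0, 0.001, 0.029], [-0.029, 0.0, 1.0], [0.001, -1.0, 0.0]]
wrist_force: [0.5, 0.3, -0.2]
grip_width: 0.999
```

```bash
python3 pic.py scene 200 40 160 140 5 b2.png; python3 -c "
from plant import bot
s=bot.sense();print(s['tcp_pos'],s['wrist_force'],s['grip_width'],s['qpos'])"
```

```text
[475.36149991  82.30979195 124.37935471] [ 1.16011734  0.02322715 -0.34707335] 1.0022966934035404 [-0.51222057  0.39345811  0.4049092   1.97833764 -0.21033759  0.8087696
 -0.01749599]
```

View pics/b2.png

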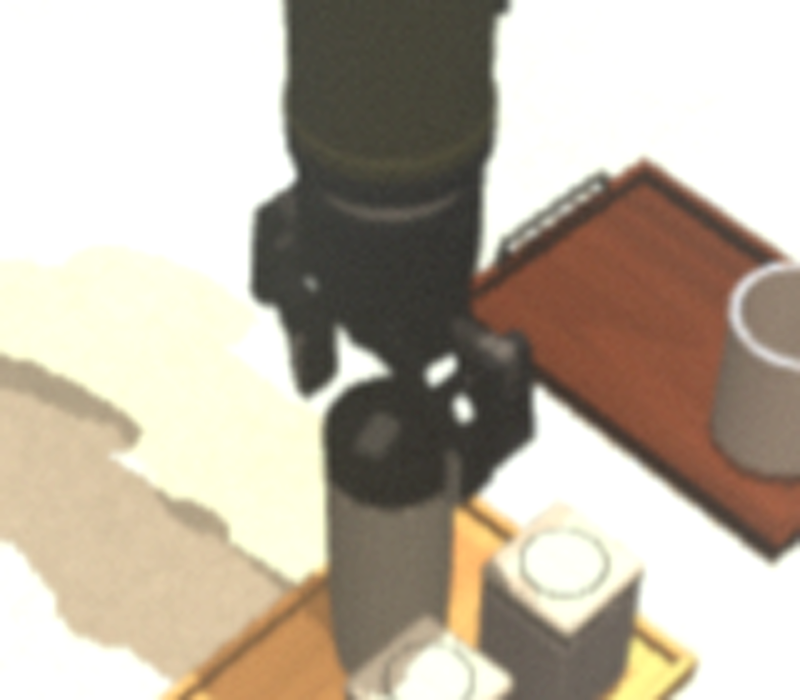

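Request:
{"name": "play_rows", "arguments": {"jaw": [-1,-1,-0.8,-0.6,-0.4,0,0.5,1,1,1], "offset": [[0,0.003,0],[0,0.002,0],[0,0,0],[0,0,0],[0,0,0],[0,0,0],[0,0,0],[0,0,0],[0,0,0],[0,0,0]], "angular": [[0,0,0],[0,0,0],[0,0,0],[0,0,0],[0,0,0],[0,0,0],[0,0,0],[0,0,0],[0,0,0],[0,0,0]], "grip_force": 70}}

```text
time_s: 14.98
tcp_pos: [475.1, 82.6, 119.4]
eef_rot: [[1.0, 0.001, 0.028], [-0.028, 0.0, 1.0], [0.001, -1.0, 0.0]]
wrist_force: [-0.7, 0.5, 5.7]
grip_width: 0.703
```

```bash
python3 pic.py scene 200 40 160 140 5 b3.png; python3 -c "
from plant import bot
s=bot.sense();print(s['tcp_pos'],s['wrist_force'],s['grip_width'],s['qpos'])"
```

```text
[475.1442754   82.56879972 119.37245113] [-1.40413223  0.34564464  5.5254966 ] 0.7038523870925623 [-0.50943537  0.40009243  0.40162619  1.98501119 -0.21509264  0.79632076
 -0.01316377]
```

View pics/b3.png

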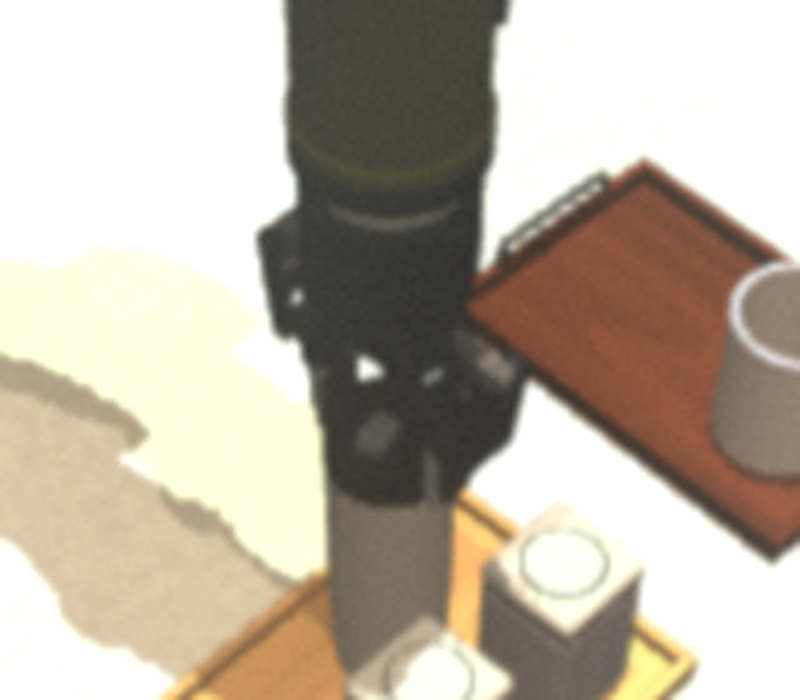

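Request:
{"name": "play_rows", "arguments": {"jaw": [1,1,1,1,1,1,1], "offset": [[0,-0.01,0],[0,-0.02,0],[0,-0.03,0],[0,-0.03,0],[0,-0.025,0],[0,-0.015,0],[0,0,0]], "angular": [[0,0,0],[0,0,0],[0,0,0],[0,0,0],[0,0,0],[0,0,0],[0,0,0]]}}

```text
time_s: 15.9
tcp_pos: [475.2, 82.4, 249.8]
eef_rot: [[1.0, 0.002, 0.028], [-0.028, 0.0, 1.0], [0.002, -1.0, 0.001]]
wrist_force: [0.4, 0.6, -3.1]
grip_width: 0.704
```

```bash
python3 pic.py scene 160 0 200 180 4 b4.png; python3 -c "
from plant import bot
s=bot.sense();print(s['tcp_pos'],s['wrist_force'],s['grip_width'],s['qpos'])"
```

```text
[474.70624144  82.48605128 248.83441196] [-0.2793413   0.52062195 -4.56352166] 0.7024113174134042 [-0.56660644  0.25891794  0.45041588  1.78092657 -0.12371883  1.12937195
 -0.10426447]
```

View pics/b4.png

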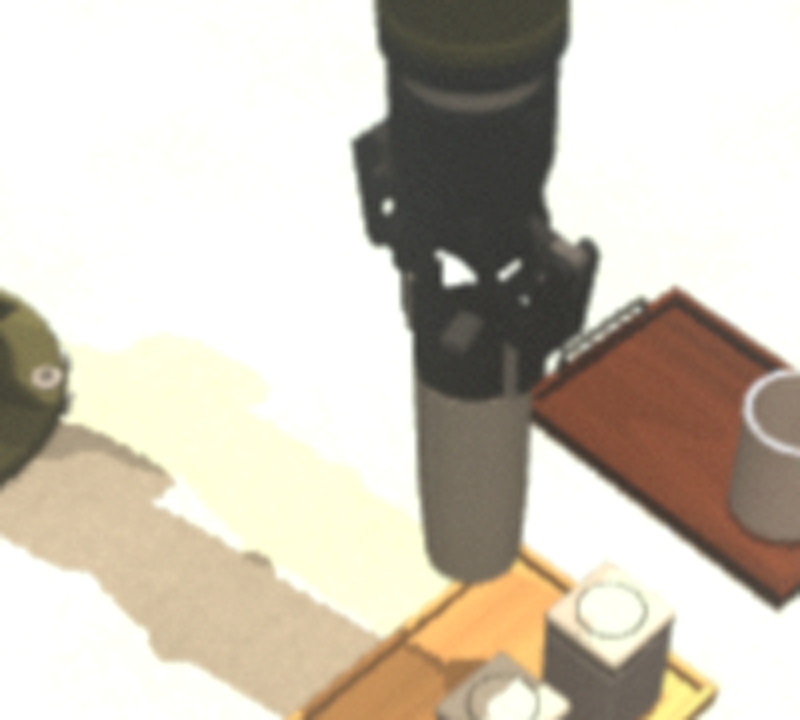

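Request:
{"name": "play_rows", "arguments": {"jaw": [1,1,1,1,1,1,1,1,1,1,1,1], "offset": [[0,0,-0.02],[0,0,-0.04],[0.002,0,-0.05],[0.002,0,-0.05],[0.002,0,-0.05],[0.002,0,-0.05],[0.002,0,-0.05],[0.002,0,-0.05],[0,0,-0.04],[0,0,-0.02],[0,0,-0.008],[0,0,0]], "angular": [[0,0,0],[0,0,0],[0,0,0],[0,0,0],[0,0,0],[0,0,0],[0,0,0],[0,0,0],[0,0,0],[0,0,0],[0,0,0],[0,0,0]]}}

```text
time_s: 17.45
tcp_pos: [474.6, -345.2, 248.0]
eef_rot: [[1.0, -0.001, 0.028], [-0.028, 0.001, 1.0], [-0.001, -1.0, 0.001]]
wrist_force: [0.3, 0.7, -3.2]
grip_width: 0.701
```

Request:
{"name": "play_rows", "arguments": {"jaw": [1,1,1,1,1,1,1,1,1], "offset": [[0,0.02,0],[0,0.035,0],[0,0.035,0],[0,0.02,0],[0,0.009,0],[0,0.005,0],[0,0.002,0],[0,0,0],[0,0,0]], "angular": [[0,0,0],[0,0,0],[0,0,0],[0,0,0],[0,0,0],[0,0,0],[0,0,0],[0,0,0],[0,0,0]]}}

```text
time_s: 18.58
tcp_pos: [475.1, -345.9, 123.3]
eef_rot: [[1.0, 0.001, 0.028], [-0.028, -0.001, 1.0], [0.001, -1.0, -0.0]]
wrist_force: [-0.3, -0.2, -3.3]
grip_width: 0.701
```

```bash
python3 pic.py scene 60 160 180 200 4 b5.png; python3 -c "
from plant import bot
s=bot.sense();print(s['tcp_pos'],s['wrist_force'],s['grip_width'],s['qpos'])"
```

```text
[ 475.08463114 -345.85382688  123.27408308] [-0.46069566  0.19282906 -3.68156977] 0.7006180770180693 [ 0.26771571  0.56197763  0.51371786  1.71497887 -0.32792344  0.95025139
  0.88015856]
```

View pics/b5.png

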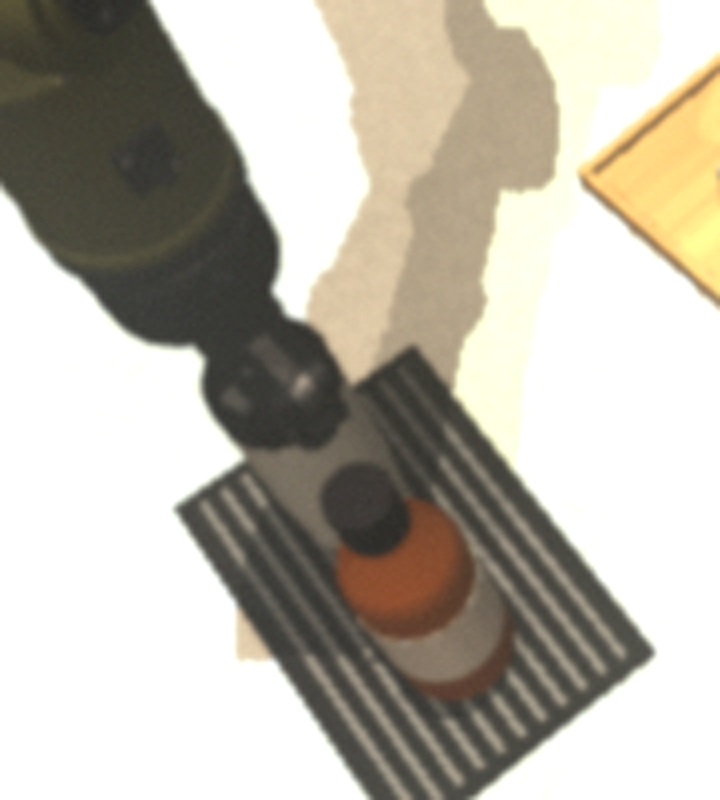

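Request:
{"name": "play_rows", "arguments": {"jaw": [1,1,1,1,1,1], "offset": [[0,0.003,0],[0,0.002,0],[0,0.0015,0],[0,0.001,0],[0,0.0005,0],[0,0,0]], "angular": [[0,0,0],[0,0,0],[0,0,0],[0,0,0],[0,0,0],[0,0,0]]}}

```text
time_s: 19.38
tcp_pos: [474.9, -345.9, 115.5]
eef_rot: [[1.0, 0.001, 0.028], [-0.028, -0.0, 1.0], [0.001, -1.0, -0.0]]
wrist_force: [-1.3, -0.3, 5.3]
grip_width: 0.707
```

Request:
{"name": "play_rows", "arguments": {"jaw": [0.2,-0.3,-0.6,-1,-1,-1,-1,-1,-1,-1], "offset": [[0,0,0],[0,0,0],[0,0,0],[0,0,0],[0,-0.01,0],[0,-0.03,0],[0,-0.04,0],[0,-0.04,0],[0,-0.02,0],[0,0,0]], "angular": [[0,0,0],[0,0,0],[0,0,0],[0,0,0],[0,0,0],[0,0,0],[0,0,0],[0,0,0],[0,0,0],[0,0,0]]}}

```text
time_s: 20.62
tcp_pos: [475.4, -346.5, 256.9]
eef_rot: [[1.0, 0.003, 0.028], [-0.028, -0.002, 1.0], [0.003, -1.0, -0.002]]
wrist_force: [-0.6, 0.4, -0.9]
grip_width: 1.0
```

```bash
python3 pic.py top 200 180 260 130 3 c1.png; python3 pic.py scene 60 120 260 220 3 c2.png; python3 -c "
from plant import bot
s=bot.sense();print(s['tcp_pos'],s['wrist_force'],s['grip_width'],s['qpos'])"
```

```text
[ 474.72038399 -345.39717404  254.4207112 ] [-0.98062891 -0.22200912 -0.19465322] 1.00229191498801 [ 0.23334711  0.45167467  0.56704651  1.51475082 -0.24989026  1.24842844
  0.80641957]
```

View pics/c1.png

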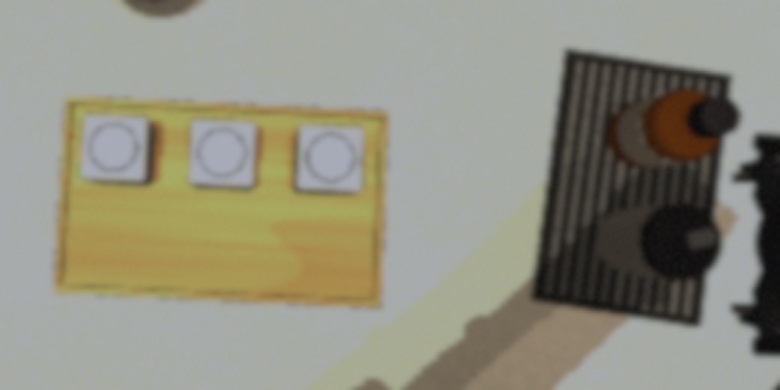

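View pics/c2.png

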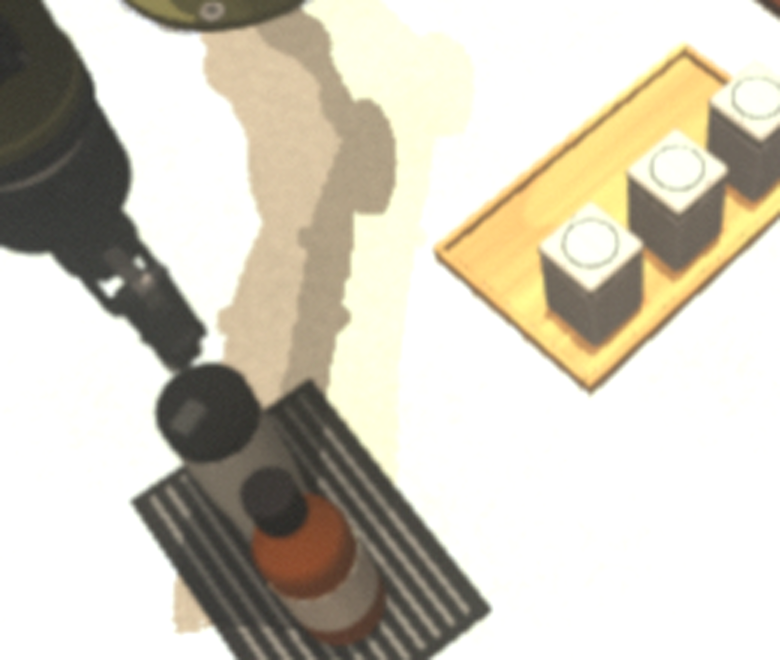

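Request:
{"name": "play_rows", "arguments": {"jaw": [-1,-1,-1,-1,-1,-1,-1,-1,-1,-1], "offset": [[0.0076,0,0.02],[0.0076,0,0.045],[0.0076,0,0.05],[0.0076,0.02,0.05],[0.0076,0.03,0.05],[0.0076,0.03,0.04],[0.0076,0.02,0.02],[0.0076,0,0.008],[0,0,0],[0,0,0]], "angular": [[0,0,0],[0,0,0],[0,0,0],[0,0,0],[0,0,0],[0,0,0],[0,0,0],[0,0,0],[0,0,0],[0,0,0]]}}

```text
time_s: 21.98
tcp_pos: [543.7, -66.1, 155.6]
eef_rot: [[1.0, 0.001, 0.03], [-0.03, -0.001, 1.0], [0.001, -1.0, -0.001]]
wrist_force: [0.6, -0.1, 0.9]
grip_width: 0.998
```

```bash
python3 pic.py scene 200 90 150 130 5 c3.png; python3 -c "
from plant import bot
s=bot.sense();print(s['tcp_pos'],s['eef_rot'][1],s['wrist_force'],s['grip_width'],s['qpos'])"
```

```text
[543.61948987 -66.07204382 155.59290314] [-3.01194308e-02 -6.38529843e-04  9.99546103e-01] [-0.68072695 -0.82514201 -0.57153955] 1.0035802712509376 [-0.26134876  0.46475426  0.50794763  1.77694594 -0.26744025  0.96748559
  0.32421961]
```

View pics/c3.png

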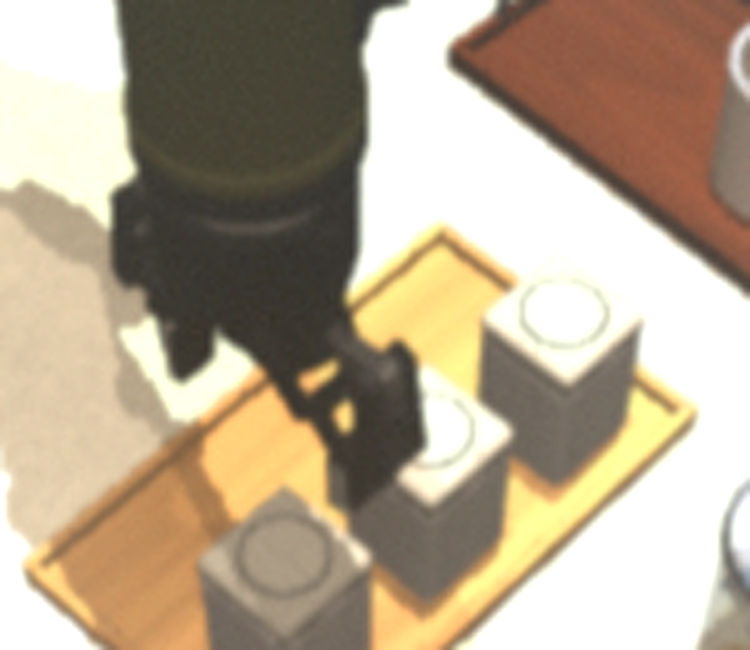

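Request:
{"name": "play_rows", "arguments": {"jaw": [-1,-1,-1,-1,-1,-1,-1,-1], "offset": [[0,0.02,0.0015],[0,0.03,0],[0,0.03,0],[0,0.02,0],[0,0.01,0],[0,0.004,0],[0,0,0],[0,0,0]], "angular": [[0,0,0],[0,0,0],[0,0,0],[0,0,0],[0,0,0],[0,0,0],[0,0,0],[0,0,0]]}}

```text
time_s: 23.02
tcp_pos: [544.1, -63.1, 41.5]
eef_rot: [[1.0, 0.001, 0.028], [-0.028, -0.0, 1.0], [0.001, -1.0, -0.0]]
wrist_force: [0.4, 0.6, -0.1]
grip_width: 0.997
```

```bash
python3 pic.py scene 200 90 150 130 5 c4.png; python3 -c "
from plant import bot
s=bot.sense();print(s['tcp_pos'],s['eef_rot'][1],s['wrist_force'],s['grip_width'],s['qpos'])"
```

```text
[544.12297205 -63.07386326  41.48581185] [-2.79785395e-02 -9.58710785e-05  9.99608519e-01] [-0.73953453 -0.36487764  0.42053445] 0.9998506830407375 [-0.20336425  0.60243496  0.42551805  1.9084317  -0.36881308  0.70640607
  0.41168576]
```

View pics/c4.png

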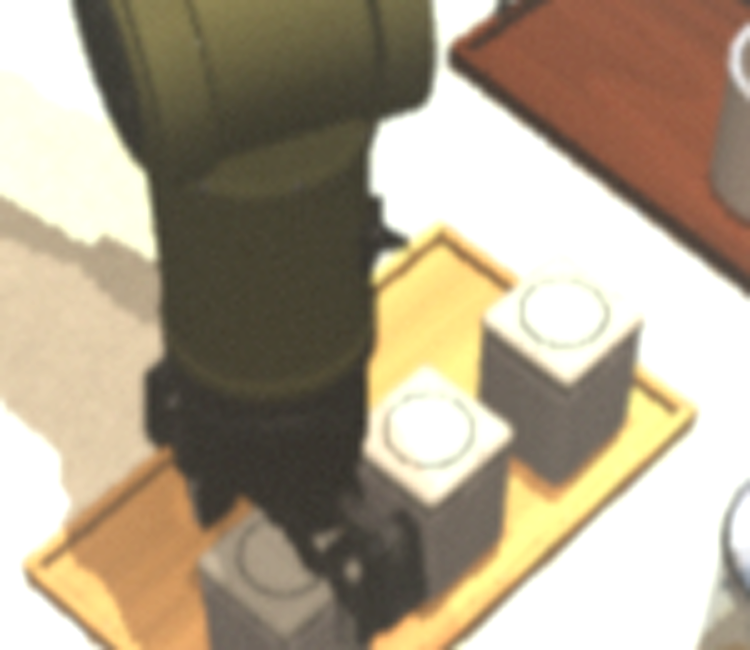

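Request:
{"name": "play_rows", "arguments": {"jaw": [-0.8,-0.6,-0.4,0,0.5,1,1,1], "offset": [[0,0,0],[0,0,0],[0,0,0],[0,0,0],[0,0,0],[0,0,0],[0,0,0],[0,0,0]], "angular": [[0,0,0],[0,0,0],[0,0,0],[0,0,0],[0,0,0],[0,0,0],[0,0,0],[0,0,0]], "grip_force": 50}}

```text
time_s: 24.08
tcp_pos: [543.6, -63.0, 41.1]
eef_rot: [[1.0, 0.0, 0.028], [-0.028, 0.0, 1.0], [0.0, -1.0, 0.0]]
wrist_force: [-1.2, -0.3, 5.0]
grip_width: 0.673
```

Request:
{"name": "play_rows", "arguments": {"jaw": [1,1,1,1,1,1], "offset": [[0,-0.01,0],[0,-0.02,0],[0,-0.01,0],[0,0,0],[0,0,0],[0,0,0]], "angular": [[0,0,0],[0,0,0],[0,0,0],[0,0,0],[0,0,0],[0,0,0]]}}

```text
time_s: 24.82
tcp_pos: [543.2, -62.8, 80.2]
eef_rot: [[1.0, -0.001, 0.028], [-0.028, 0.0, 1.0], [-0.001, -1.0, 0.0]]
wrist_force: [0.1, 0.1, -0.4]
grip_width: 0.672
```

```bash
python3 pic.py scene 200 90 150 130 5 c5.png; python3 -c "
from plant import bot
s=bot.sense();print(s['tcp_pos'],s['eef_rot'][1],s['wrist_force'],s['grip_width'],s['qpos'])"
```

```text
[543.29093542 -62.92034114  80.24078876] [-2.80286819e-02 -3.27935686e-05  9.99607119e-01] [ 0.49372634 -0.43101008 -1.31099813] 0.6683060196528894 [-0.22886354  0.55211775  0.46026018  1.86994952 -0.33168587  0.79636338
  0.3791077 ]
```

View pics/c5.png

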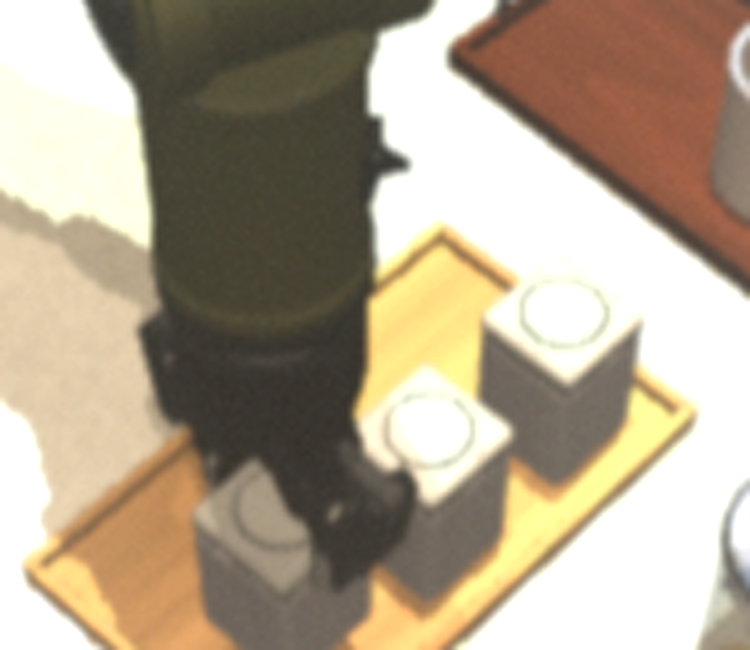

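Request:
{"name": "play_rows", "arguments": {"jaw": [1,1,1,1,1,1,1,1], "offset": [[0,0,0],[0,0.01,0],[0,0.015,0],[0,0.009,0],[0,0.003,0],[0,0.002,0],[0,0.0007,0],[0,0,0]], "angular": [[0,0,0],[0,0,0],[0,0,0],[0,0,0],[0,0,0],[0,0,0],[0,0,0],[0,0,0]]}}

```text
time_s: 25.88
tcp_pos: [543.8, -63.0, 41.3]
eef_rot: [[1.0, 0.0, 0.028], [-0.028, -0.0, 1.0], [0.0, -1.0, -0.0]]
wrist_force: [-0.3, -0.8, -0.9]
grip_width: 0.666
```

Request:
{"name": "play_rows", "arguments": {"jaw": [1,1,1], "offset": [[0,0.0007,0],[0,0.0003,0],[0,0,0]], "angular": [[0,0,0],[0,0,0],[0,0,0]]}}

```text
time_s: 26.25
tcp_pos: [543.9, -63.0, 41.0]
eef_rot: [[1.0, 0.001, 0.028], [-0.028, 0.0, 1.0], [0.001, -1.0, 0.0]]
wrist_force: [-2.0, -0.1, 7.0]
grip_width: 0.669
```

Request:
{"name": "play_rows", "arguments": {"jaw": [0.2,-0.3,-0.7,-1,-1,-1,-1,-1,-1,-1,-1,-1], "offset": [[0,0,0],[0,0,0],[0,0,0],[0,0,0],[0,-0.02,0],[0,-0.03,0],[0,-0.03,0],[0,0,0.03],[0,0,0.043],[0,0,0.02],[0,0,0],[0,0,0]], "angular": [[0,0,0],[0,0,0],[0,0,0],[0,0,0],[0,0,0],[0,0,0],[0,0,0],[0,0,0],[0,0,0],[0,0,0],[0,0,0],[0,0,0]]}}

```text
time_s: 27.75
tcp_pos: [546.2, 28.2, 120.1]
eef_rot: [[1.0, -0.0, 0.03], [-0.03, -0.001, 1.0], [0.0, -1.0, -0.001]]
wrist_force: [-0.0, -1.1, -0.7]
grip_width: 1.0
```

```bash
python3 pic.py scene 200 90 150 130 5 c6.png; python3 -c "
from plant import bot
s=bot.sense();print(s['tcp_pos'],s['eef_rot'][1],s['wrist_force'],s['grip_width'],s['qpos'])"
```

```text
[546.22289239  28.02209266 120.14948425] [-0.03021604 -0.00114099  0.99954274] [ 0.83596359  0.15437825 -0.09056439] 0.998728840381608 [-0.42223821  0.50462496  0.49509522  1.8245531  -0.29937141  0.88691356
  0.18163196]
```

View pics/c6.png

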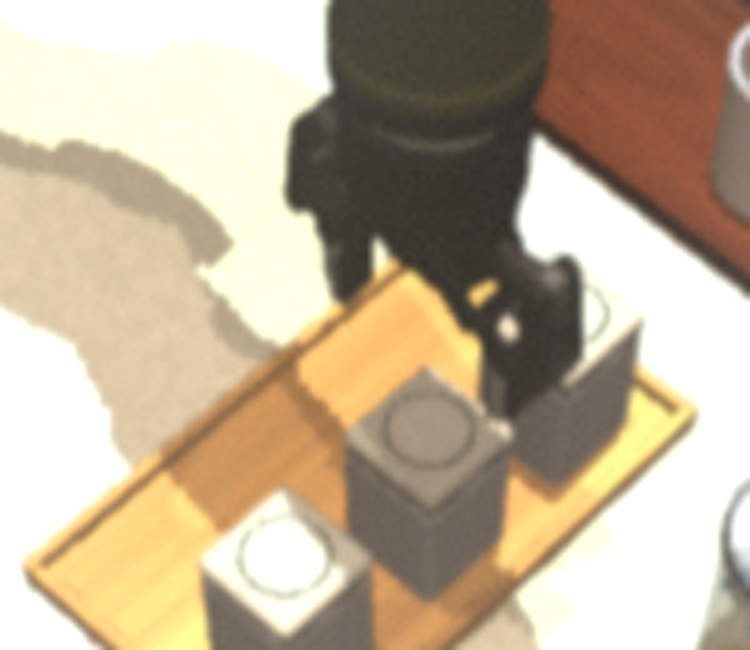

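Request:
{"name": "play_rows", "arguments": {"jaw": [-1,-1,-1,-1,-1,-0.8,-0.6,-0.4,0,0.5,1,1], "offset": [[0,0.02,0.001],[0,0.03,0],[0,0.02,0],[0,0.0085,0],[0,0,0],[0,0,0],[0,0,0],[0,0,0],[0,0,0],[0,0,0],[0,0,0],[0,0,0]], "angular": [[0,0,0],[0,0,0],[0,0,0],[0,0,0],[0,0,0],[0,0,0],[0,0,0],[0,0,0],[0,0,0],[0,0,0],[0,0,0],[0,0,0]]}}

```text
time_s: 29.3
tcp_pos: [546.3, 31.1, 42.2]
eef_rot: [[1.0, 0.0, 0.028], [-0.028, 0.0, 1.0], [0.0, -1.0, 0.0]]
wrist_force: [-2.6, -0.1, 5.8]
grip_width: 0.672
```

Request:
{"name": "play_rows", "arguments": {"jaw": [1,1,1,1,1,1,1], "offset": [[0,0,0],[0,-0.01,0],[0,-0.02,0],[0,-0.01,0],[0,0,0],[0,0,0],[0,0,0]], "angular": [[0,0,0],[0,0,0],[0,0,0],[0,0,0],[0,0,0],[0,0,0],[0,0,0]]}}

```text
time_s: 30.18
tcp_pos: [545.8, 31.0, 80.9]
eef_rot: [[1.0, -0.001, 0.028], [-0.028, -0.0, 1.0], [-0.001, -1.0, -0.0]]
wrist_force: [-0.1, -0.2, -3.8]
grip_width: 0.672
```

```bash
python3 pic.py scene 200 90 150 130 5 c7.png; python3 -c "
from plant import bot
s=bot.sense();print(s['tcp_pos'],s['eef_rot'][1],s['wrist_force'],s['grip_width'],s['qpos'])"
```

```text
[545.91009116  30.9929782   81.01182105] [-2.80643892e-02 -1.98788581e-04  9.99606098e-01] [ 0.38155527 -0.53794786 -3.59760441] 0.6691351242034106 [-0.40510145  0.55208126  0.46691036  1.86946619 -0.33540163  0.7989751
  0.21098155]
```

View pics/c7.png

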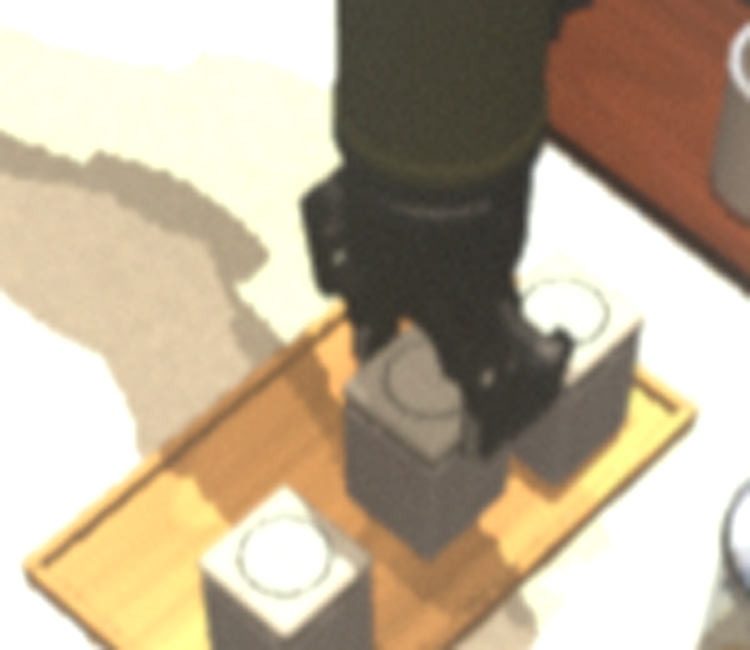

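Request:
{"name": "play_rows", "arguments": {"jaw": [1,1,1,1,1,1,1,1,1,1,1,1], "offset": [[0,-0.03,0],[0,-0.03,0.01],[-0.01,-0.02,0.02],[-0.02,0,0.045],[-0.02,0,0.045],[-0.02,0,0.045],[-0.02,0,0.045],[-0.02,0,0.045],[-0.018,0,0.035],[-0.012,0,0.022],[-0.004,0,0.01],[0,0,0]], "angular": [[0,0,0],[0,0,0],[0,0,0],[0,0,0],[0,0,0],[0,0,0],[0,0,0],[0,0,0],[0,0,0],[0,0,0],[0,0,0],[0,0,0]]}}

```text
time_s: 31.72
tcp_pos: [411.4, 356.8, 161.3]
eef_rot: [[1.0, -0.0, 0.027], [-0.027, -0.001, 1.0], [-0.0, -1.0, -0.001]]
wrist_force: [0.2, 0.1, -3.9]
grip_width: 0.667
```

```bash
python3 pic.py scene 240 0 200 180 4 d1.png; python3 pic.py top 110 180 160 140 5 d2.png; python3 -c "
from plant import bot
s=bot.sense();print(s['tcp_pos'],s['eef_rot'][1],s['wrist_force'],s['grip_width'],s['qpos'])"
```

```text
[412.20198896 355.38055698 161.56542114] [-2.98879791e-02 -8.93524161e-04  9.99552855e-01] [ 0.26986807 -0.39009304 -4.68182813] 0.669989125949118 [-1.09321652  0.45303012  0.50308035  1.77544801 -0.25598938  0.97867986
 -0.51853403]
```

View pics/d1.png

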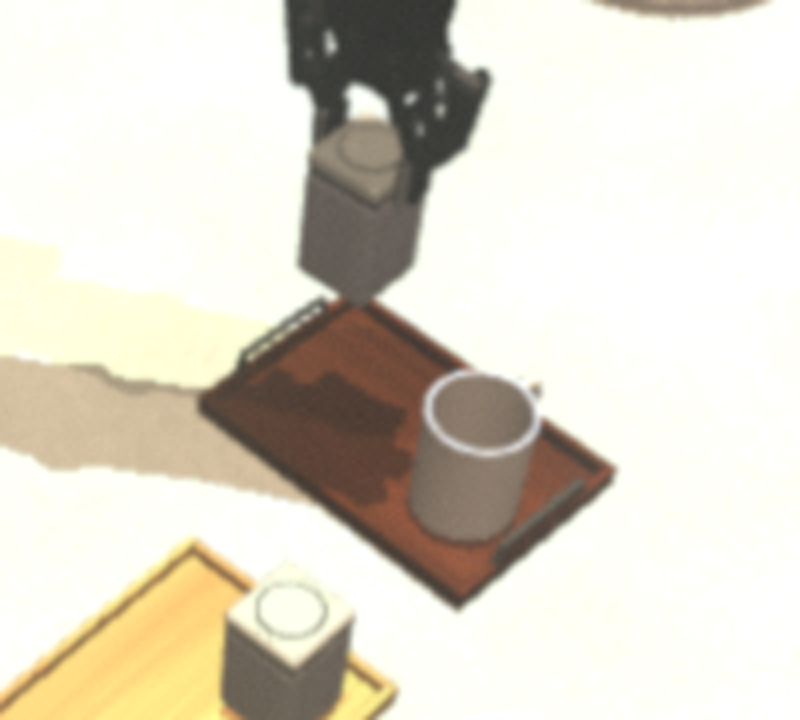

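View pics/d2.png

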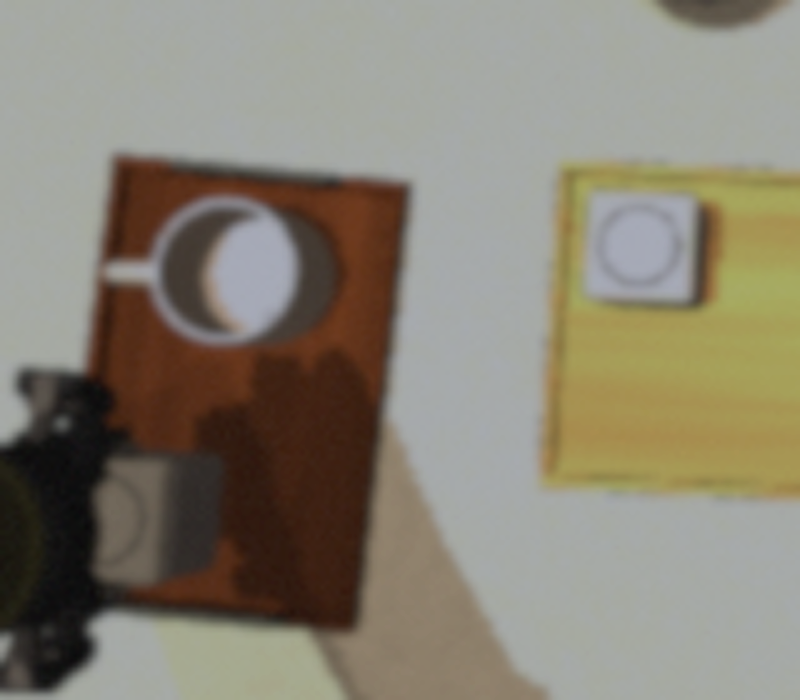

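Request:
{"name": "play_rows", "arguments": {"jaw": [1,1,1,1,1,1,1,1,1,1], "offset": [[0,0.02,0],[0,0.03,0],[0,0.03,0],[0,0.02,0],[0,0.01,0],[0,0.004,0],[0,0.002,0],[0,0.002,0],[0,0.001,0],[0,0,0]], "angular": [[0,0,0],[0,0,0],[0,0,0],[0,0,0],[0,0,0],[0,0,0],[0,0,0],[0,0,0],[0,0,0],[0,0,0]]}}

```text
time_s: 33.08
tcp_pos: [411.4, 357.0, 42.8]
eef_rot: [[1.0, 0.0, 0.028], [-0.028, 0.0, 1.0], [0.0, -1.0, 0.0]]
wrist_force: [0.1, 0.3, -4.0]
grip_width: 0.667
```

```bash
python3 pic.py scene 240 0 200 180 4 d3.png;  python3 -c "
from plant import bot
s=bot.sense();print(s['tcp_pos'],s['eef_rot'][1],s['wrist_force'],s['grip_width'],s['qpos'])"
```

```text
[411.3788824  356.9930959   42.74318185] [-2.78561052e-02  1.60942432e-04  9.99611930e-01] [ 0.51913747 -0.09487667 -4.75421864] 0.6690829334249038 [-1.03065789  0.59628566  0.41920615  1.91424594 -0.36061411  0.70476995
 -0.42558965]
```

View pics/d3.png

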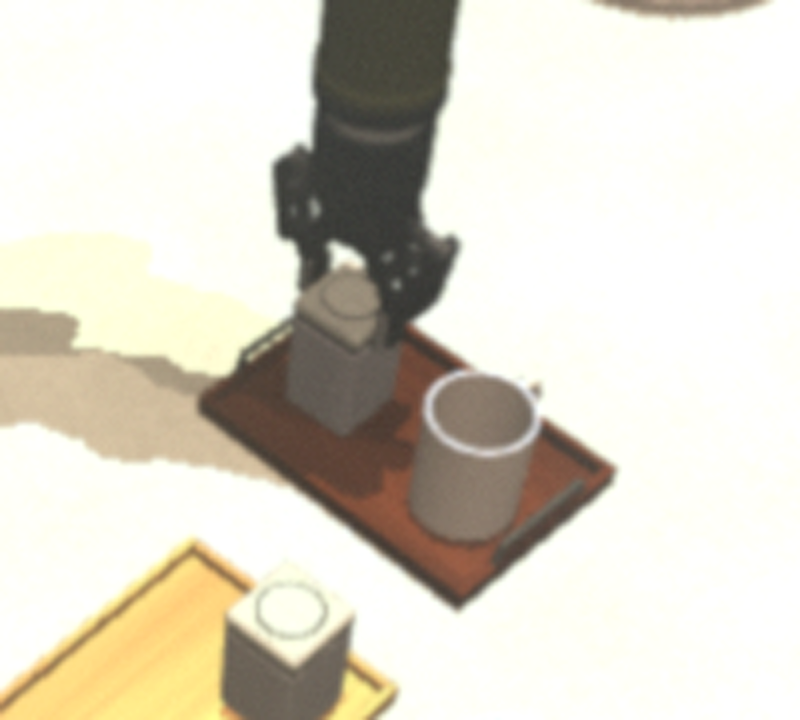

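Request:
{"name": "play_rows", "arguments": {"jaw": [1,1,1,1], "offset": [[0,0.001,0],[0,0.0005,0],[0,0.0005,0],[0,0,0]], "angular": [[0,0,0],[0,0,0],[0,0,0],[0,0,0]]}}

```text
time_s: 33.62
tcp_pos: [411.3, 357.0, 41.3]
eef_rot: [[1.0, 0.0, 0.028], [-0.028, 0.001, 1.0], [0.0, -1.0, 0.001]]
wrist_force: [-1.4, -1.6, 4.9]
grip_width: 0.673
```

Request:
{"name": "play_rows", "arguments": {"jaw": [0.2,-0.3,-0.7,-1,-1,-1,-1,-1,-1,-1,-1,-1], "offset": [[0,0,0],[0,0,0],[0,0,0],[0,0,0],[0,-0.02,0],[0,-0.03,0],[0,-0.04,0],[0,-0.05,0],[0,-0.05,0],[0,-0.03,0],[0,0,0],[0,0,0]], "angular": [[0,0,0],[0,0,0],[0,0,0],[0,0,0],[0,0,0],[0,0,0],[0,0,0],[0,0,0],[0,0,0],[0,0,0],[0,0,0],[0,0,0]]}}

```text
time_s: 35.12
tcp_pos: [410.9, 356.7, 259.8]
eef_rot: [[1.0, -0.001, 0.028], [-0.028, -0.001, 1.0], [-0.001, -1.0, -0.001]]
wrist_force: [-0.1, 0.9, -0.3]
grip_width: 1.003
```

```bash
python3 pic.py scene 60 40 380 320 2 d4.png; python3 pic.py top 110 180 330 130 2.4 d5.png; python3 -c "
from plant import bot
s=bot.sense();print(s['tcp_pos'],s['eef_rot'][1],s['wrist_force'],s['grip_width'],s['qpos'])"
```

```text
[410.75760422 356.58795461 259.30589917] [-0.02798547 -0.00157646  0.99960709] [ 0.44292624 -0.80957638 -0.30882022] 0.998228392943785 [-1.12753861  0.37086812  0.54135895  1.61438474 -0.20022611  1.21441644
 -0.57362937]
```

View pics/d4.png

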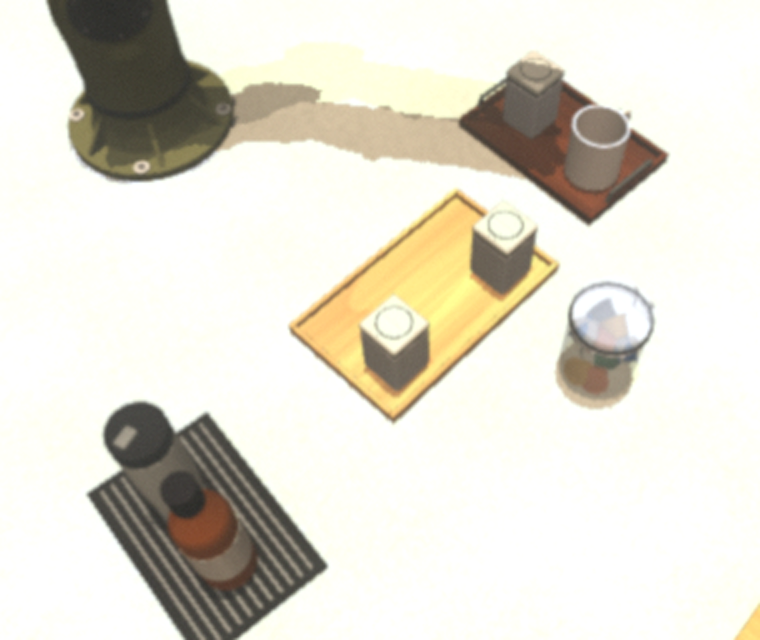

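View pics/d5.png

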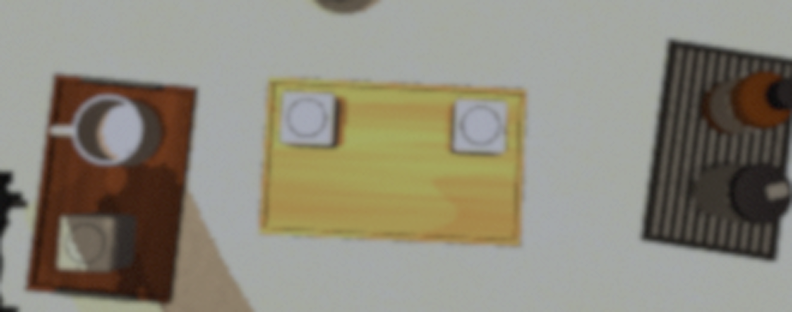

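Request:
{"name": "play_rows", "arguments": {"jaw": [-1,-1,-1,-1,-1,-1,-1,-1,-1,-1,-1,-1], "offset": [[0.007,0,-0.04],[0.007,0,-0.055],[0.007,0,-0.055],[0.007,0,-0.055],[0.007,0,-0.055],[0.007,0,-0.055],[0.007,0,-0.055],[0.007,0,-0.055],[0.007,0,-0.055],[0.007,0,-0.055],[0.007,0,-0.055],[0.007,0,-0.055]], "angular": [[0,0,0],[0,0,0],[0,0,0],[0,0,0],[0,0,0],[0,0,0],[0,0,0],[0,0,0],[0,0,0],[0,0,0],[0,0,0],[0,0,0]]}}

```text
time_s: 36.72
tcp_pos: [477.1, -291.5, 259.4]
eef_rot: [[1.0, -0.002, 0.028], [-0.028, 0.001, 1.0], [-0.002, -1.0, 0.001]]
wrist_force: [1.4, 0.4, 0.6]
grip_width: 0.998
```

Request:
{"name": "play_rows", "arguments": {"jaw": [-1,-1,-1,-1], "offset": [[0,0,-0.035],[0,0,-0.02],[0,0,0],[0,0,0]], "angular": [[0,0,0],[0,0,0],[0,0,0],[0,0,0]]}}

```text
time_s: 37.22
tcp_pos: [475.8, -344.1, 259.8]
eef_rot: [[1.0, -0.001, 0.027], [-0.027, 0.001, 1.0], [-0.001, -1.0, 0.001]]
wrist_force: [-0.4, -0.2, 0.5]
grip_width: 0.997
```

Request:
{"name": "play_rows", "arguments": {"jaw": [-1,-1,-1,-1,-1,-1,-1,-1,-1], "offset": [[-0.001,0.02,-0.001],[0,0.04,0],[0,0.04,0],[0,0.025,0],[0,0.012,0],[0,0.007,0],[0,0,0],[0,0,0],[0,0,0]], "angular": [[0,0,0],[0,0,0],[0,0,0],[0,0,0],[0,0,0],[0,0,0],[0,0,0],[0,0,0],[0,0,0]]}}

```text
time_s: 38.35
tcp_pos: [475.0, -346.5, 117.3]
eef_rot: [[1.0, 0.001, 0.028], [-0.028, -0.001, 1.0], [0.001, -1.0, -0.001]]
wrist_force: [0.5, 0.3, -0.1]
grip_width: 0.999
```

```bash
python3 pic.py scene 60 160 180 200 4 e1.png; python3 -c "
from plant import bot
s=bot.sense();print(s['tcp_pos'],s['eef_rot'],s['wrist_force'],s['grip_width'],s['qpos'])"
```

```text
[ 474.86886458 -346.35279874  117.15697197] [[ 9.99605743e-01  8.09299711e-04  2.80660727e-02]
 [-2.80657176e-02 -4.46800782e-04  9.99605980e-01]
 [ 8.21520774e-04 -9.99999573e-01 -4.23911050e-04]] [-0.73693771  0.07113383  0.07891127] 1.0001002336837646 [ 0.18928912  0.60113324  0.65561194  1.72326849 -0.43297016  0.96545937
  0.98332519]
```

View pics/e1.png

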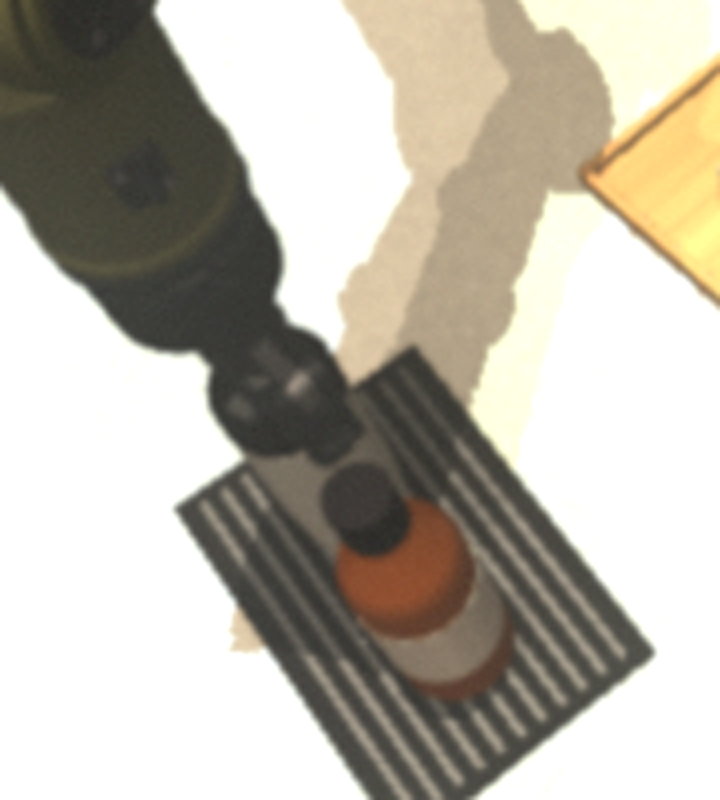

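Request:
{"name": "play_rows", "arguments": {"jaw": [-1,-0.8,-0.6,-0.4,0,0.5,1,1,1], "offset": [[0,0.0017,0.0005],[0,0,0],[0,0,0],[0,0,0],[0,0,0],[0,0,0],[0,0,0],[0,0,0],[0,0,0]], "angular": [[0,0,0],[0,0,0],[0,0,0],[0,0,0],[0,0,0],[0,0,0],[0,0,0],[0,0,0],[0,0,0]], "grip_force": 70}}

```text
time_s: 39.52
tcp_pos: [474.8, -345.9, 115.4]
eef_rot: [[1.0, 0.001, 0.028], [-0.028, -0.0, 1.0], [0.001, -1.0, -0.0]]
wrist_force: [0.1, -0.2, 5.5]
grip_width: 0.704
```

Request:
{"name": "play_rows", "arguments": {"jaw": [1,1,1,1,1,1,1], "offset": [[0,-0.01,0],[0,-0.02,0],[0,-0.03,0],[0,-0.03,0],[0,-0.028,0],[0,-0.015,0],[0,0,0]], "angular": [[0,0,0],[0,0,0],[0,0,0],[0,0,0],[0,0,0],[0,0,0],[0,0,0]]}}

```text
time_s: 40.4
tcp_pos: [474.8, -345.9, 248.4]
eef_rot: [[1.0, 0.001, 0.028], [-0.028, -0.001, 1.0], [0.001, -1.0, -0.001]]
wrist_force: [-0.2, -0.0, -3.8]
grip_width: 0.705
```

Request:
{"name": "play_rows", "arguments": {"jaw": [1,1,1,1,1,1,1,1,1,1,1,1], "offset": [[0,0,0.02],[0,0,0.04],[-0.002,0,0.05],[-0.002,0,0.05],[-0.002,0,0.05],[-0.002,0,0.05],[-0.002,0,0.05],[-0.002,0,0.05],[0,0,0.04],[0,0,0.02],[0,0,0.008],[0,0,0]], "angular": [[0,0,0],[0,0,0],[0,0,0],[0,0,0],[0,0,0],[0,0,0],[0,0,0],[0,0,0],[0,0,0],[0,0,0],[0,0,0],[0,0,0]]}}

```text
time_s: 41.9
tcp_pos: [474.3, 82.2, 247.2]
eef_rot: [[1.0, -0.001, 0.028], [-0.028, -0.001, 1.0], [-0.001, -1.0, -0.001]]
wrist_force: [-0.5, 0.0, -3.8]
grip_width: 0.704
```

Request:
{"name": "play_rows", "arguments": {"jaw": [1,1,1], "offset": [[0,0,0],[0,0,0],[0,0,0]], "angular": [[0,0,0],[0,0,0],[0,0,0]]}}

```text
time_s: 42.28
tcp_pos: [474.7, 81.9, 248.0]
eef_rot: [[1.0, 0.0, 0.029], [-0.029, -0.0, 1.0], [0.0, -1.0, -0.0]]
wrist_force: [0.4, -0.4, -3.5]
grip_width: 0.706
```

Request:
{"name": "play_rows", "arguments": {"jaw": [1,1,1,1,1,1,1,1,1], "offset": [[0,0.02,0.0005],[0,0.035,0],[0,0.035,0],[0,0.02,0],[0,0.009,0],[0,0.003,0],[0,0.001,0],[0,0,0],[0,0,0]], "angular": [[0,0,0],[0,0,0],[0,0,0],[0,0,0],[0,0,0],[0,0,0],[0,0,0],[0,0,0],[0,0,0]]}}

```text
time_s: 43.4
tcp_pos: [475.0, 83.1, 125.3]
eef_rot: [[1.0, 0.001, 0.028], [-0.028, 0.0, 1.0], [0.001, -1.0, 0.0]]
wrist_force: [0.6, -0.1, -4.2]
grip_width: 0.707
```

Request:
{"name": "play_rows", "arguments": {"jaw": [1,1,1,1,1,1], "offset": [[0,0.0025,-0.0005],[0,0.0015,0],[0,0.001,0],[0,0.0007,0],[0,0.0003,0],[0,0,0]], "angular": [[0,0,0],[0,0,0],[0,0,0],[0,0,0],[0,0,0],[0,0,0]]}}

```text
time_s: 44.15
tcp_pos: [474.8, 82.5, 119.4]
eef_rot: [[1.0, 0.0, 0.028], [-0.028, 0.0, 1.0], [0.0, -1.0, 0.0]]
wrist_force: [-1.9, -0.8, 5.2]
grip_width: 0.702
```

Request:
{"name": "play_rows", "arguments": {"jaw": [0.2,-0.3,-0.6,-1,-1,-1,-1,-1,-1,-1,-1], "offset": [[0,0,0],[0,0,0],[0,0,0],[0,0,0],[0,-0.01,0],[0,-0.03,0],[0,-0.04,0],[0,-0.04,0],[0,-0.04,0],[0,-0.015,0],[0,0,0]], "angular": [[0,0,0],[0,0,0],[0,0,0],[0,0,0],[0,0,0],[0,0,0],[0,0,0],[0,0,0],[0,0,0],[0,0,0],[0,0,0]]}}

```text
time_s: 45.52
tcp_pos: [475.0, 82.5, 294.5]
eef_rot: [[1.0, 0.002, 0.028], [-0.028, 0.001, 1.0], [0.002, -1.0, 0.001]]
wrist_force: [-0.3, -0.1, -0.3]
grip_width: 1.0
```

```bash
python3 pic.py scene 200 40 160 140 5 f1.png; python3 -c "
from plant import bot
s=bot.sense();print(s['tcp_pos'],s['eef_rot'][1],s['wrist_force'],s['grip_width'],s['qpos'])"
```

```text
[474.38981038  82.58541081 293.44724256] [-2.78597238e-02  1.24251924e-04  9.99611835e-01] [ 0.01090995 -0.45096399 -0.51620108] 1.000291935281119 [-0.77600585  0.26161167  0.73414484  1.69719665 -0.18355318  1.25362626
 -0.02900658]
```

View pics/f1.png

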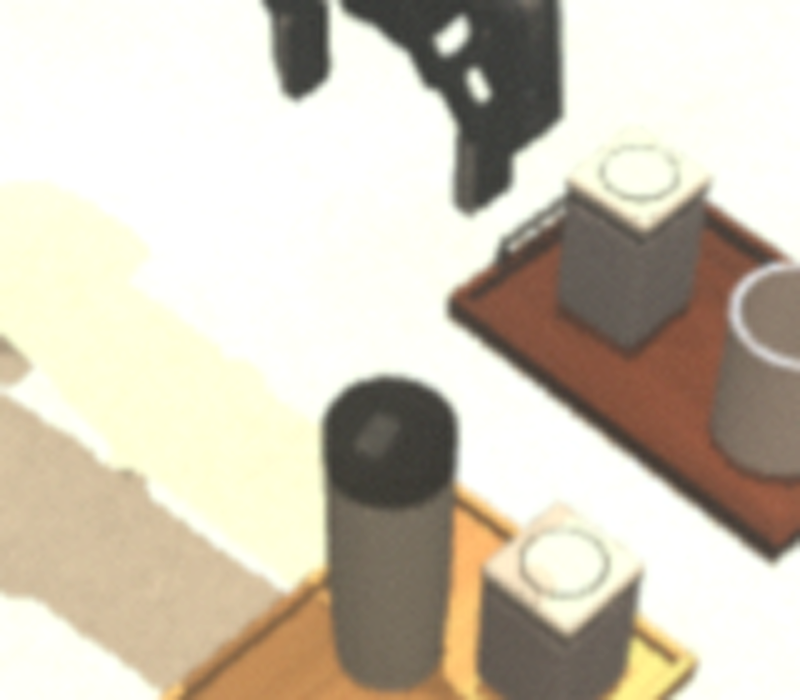

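Request:
{"name": "play_rows", "arguments": {"jaw": [-0.5,-0.5,-0.5,-0.5,-0.5,-0.5,-0.5,-0.5,-0.5,-0.5,-0.5,-0.5], "offset": [[0.0056,0,-0.022],[0.0112,0,-0.044],[0.0112,0,-0.044],[0.0112,0,-0.044],[0.0112,0,-0.044],[0.0112,0,-0.044],[0.0112,0,-0.044],[0.0112,0,-0.044],[0.0112,0,-0.044],[0.0112,0,-0.044],[0.0056,0,-0.022],[0,0,0]], "angular": [[0,0,0],[0,0,0],[0,0,0],[0,0,0],[0,0,0],[0,0,0],[0,0,0],[0,0,0],[0,0,0],[0,0,0],[0,0,0],[0,0,0]]}}

```text
time_s: 47.08
tcp_pos: [573.0, -362.2, 291.1]
eef_rot: [[0.999, -0.004, 0.032], [-0.032, 0.001, 1.0], [-0.004, -1.0, 0.001]]
wrist_force: [-0.3, -0.4, -0.8]
grip_width: 0.753
```

Request:
{"name": "play_rows", "arguments": {"jaw": [-0.5,-0.5,-0.5], "offset": [[0,0.02,0],[0,0,0],[0,0,0]], "angular": [[0,0,0],[0,0,0],[0,0,0]]}}

```text
time_s: 47.45
tcp_pos: [574.6, -359.5, 274.1]
eef_rot: [[1.0, -0.0, 0.027], [-0.027, 0.0, 1.0], [-0.0, -1.0, 0.0]]
wrist_force: [-0.1, -0.0, 0.6]
grip_width: 0.75
```

Request:
{"name": "play_rows", "arguments": {"jaw": [-0.5,-0.5,-0.5,-0.5,-0.5,-0.5], "offset": [[0,0.02,-0.0005],[0,0.03,0],[0,0.02,0],[0,0.005,0],[0,0,0],[0,0,0]], "angular": [[0,0,0],[0,0,0],[0,0,0],[0,0,0],[0,0,0],[0,0,0]]}}

```text
time_s: 48.2
tcp_pos: [574.7, -361.4, 200.2]
eef_rot: [[1.0, 0.002, 0.028], [-0.028, -0.001, 1.0], [0.002, -1.0, -0.001]]
wrist_force: [0.7, -0.3, 0.2]
grip_width: 0.747
```

Request:
{"name": "play_rows", "arguments": {"jaw": [-0.5,-0.5,-0.5,-0.5,-0.5], "offset": [[-0.001,0.01,0.0005],[0,0.01,0],[0,0.004,0],[0,0,0],[0,0,0]], "angular": [[0,0,0],[0,0,0],[0,0,0],[0,0,0],[0,0,0]]}}

```text
time_s: 48.82
tcp_pos: [573.4, -360.6, 175.1]
eef_rot: [[1.0, 0.0, 0.028], [-0.028, -0.0, 1.0], [0.0, -1.0, -0.0]]
wrist_force: [0.0, 0.3, -0.7]
grip_width: 0.749
```

```bash
python3 pic.py scene 60 160 180 200 4 g1.png; python3 -c "
from plant import bot
s=bot.sense();print(s['tcp_pos'],s['eef_rot'][1],s['wrist_force'],s['grip_width'],s['qpos'])"
```

```text
[ 573.42209604 -360.60161475  175.19418041] [-2.79800810e-02 -3.86410416e-04  9.99608406e-01] [ 0.98886516  0.51212259 -0.02559278] 0.7524402704647392 [ 0.17139384  0.68635768  0.68345672  1.38712213 -0.43990619  1.22141441
  0.86510596]
```

View pics/g1.png

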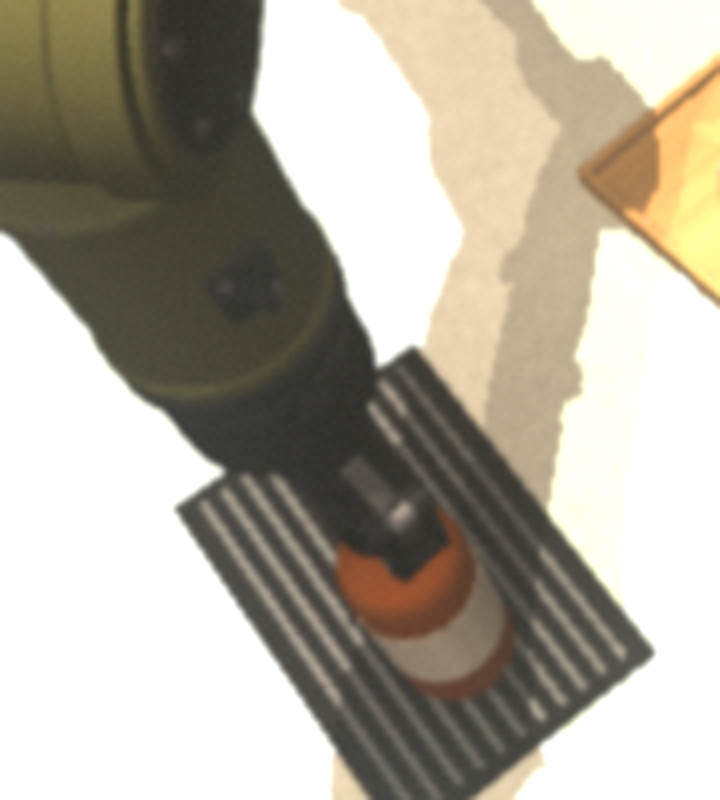

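Request:
{"name": "play_rows", "arguments": {"jaw": [-0.5,-0.2,0,0.1,0.2,0.4,0.7,1,1,1], "offset": [[0,-0.0013,0],[0,0,0],[0,0,0],[0,0,0],[0,0,0],[0,0,0],[0,0,0],[0,0,0],[0,0,0],[0,0,0]], "angular": [[0,0,0],[0,0,0],[0,0,0],[0,0,0],[0,0,0],[0,0,0],[0,0,0],[0,0,0],[0,0,0],[0,0,0]], "grip_force": 80}}

```text
time_s: 50.12
tcp_pos: [573.6, -360.5, 176.6]
eef_rot: [[1.0, 0.001, 0.028], [-0.028, -0.0, 1.0], [0.001, -1.0, -0.0]]
wrist_force: [0.6, 0.7, 4.7]
grip_width: 0.339
```

Request:
{"name": "play_rows", "arguments": {"jaw": [1,1,1,1,1,1,1], "offset": [[0,-0.01,0],[0,-0.02,0],[0,-0.03,0],[0,-0.03,0],[0,-0.015,0],[0,0,0],[0,0,0]], "angular": [[0,0,0],[0,0,0],[0,0,0],[0,0,0],[0,0,0],[0,0,0],[0,0,0]]}}

```text
time_s: 51.0
tcp_pos: [572.9, -359.8, 279.5]
eef_rot: [[1.0, -0.002, 0.028], [-0.028, 0.002, 1.0], [-0.002, -1.0, 0.002]]
wrist_force: [0.5, 1.0, -6.1]
grip_width: 0.336
```

Request:
{"name": "play_rows", "arguments": {"jaw": [1,1,1,1,1,1,1,1,1,1,1,1], "offset": [[-0.008,-0.01,0.015],[-0.02,0,0.03],[-0.02,0,0.05],[-0.02,0,0.05],[-0.02,0,0.05],[-0.015,0,0.05],[-0.0076,0,0.04],[0,0,0.03],[0,0,0.017],[0,0,0.008],[0,0,0],[0,0,0]], "angular": [[0,0,0],[0,0,0],[0,0,0],[0,0,0],[0,0,0],[0,0,0],[0,0,0],[0,0,0],[0,0,0],[0,0,0],[0,0,0],[0,0,0]]}}

```text
time_s: 52.5
tcp_pos: [472.0, -18.5, 291.3]
eef_rot: [[1.0, 0.0, 0.029], [-0.029, -0.0, 1.0], [0.0, -1.0, -0.0]]
wrist_force: [0.8, -0.7, -4.5]
grip_width: 0.336
```

Request:
{"name": "play_rows", "arguments": {"jaw": [1,1,1,1,1,1], "offset": [[0,0.02,0],[0,0.03,0],[0,0.02,0],[0,0,0],[0,0,0],[0,0,0]], "angular": [[0,0,0],[0,0,0],[0,0,0],[0,0,0],[0,0,0],[0,0,0]]}}

```text
time_s: 53.25
tcp_pos: [472.9, -17.8, 222.1]
eef_rot: [[1.0, 0.002, 0.028], [-0.028, 0.0, 1.0], [0.002, -1.0, 0.0]]
wrist_force: [-1.0, -0.1, -4.8]
grip_width: 0.337
```

```bash
python3 pic.py scene 180 60 180 160 4 g2.png; python3 -c "
from plant import bot
s=bot.sense();print(s['tcp_pos'],s['eef_rot'][1],s['wrist_force'],s['grip_width'],s['qpos'])"
```

```text
[472.80626888 -17.67594159 221.98897857] [-2.81944818e-02  1.27393545e-04  9.99602448e-01] [-0.53825458  0.61702785 -3.50736576] 0.3341086835078651 [-0.57209549  0.31270357  0.75389534  1.85165589 -0.24287827  1.06962065
  0.24701586]
```

View pics/g2.png

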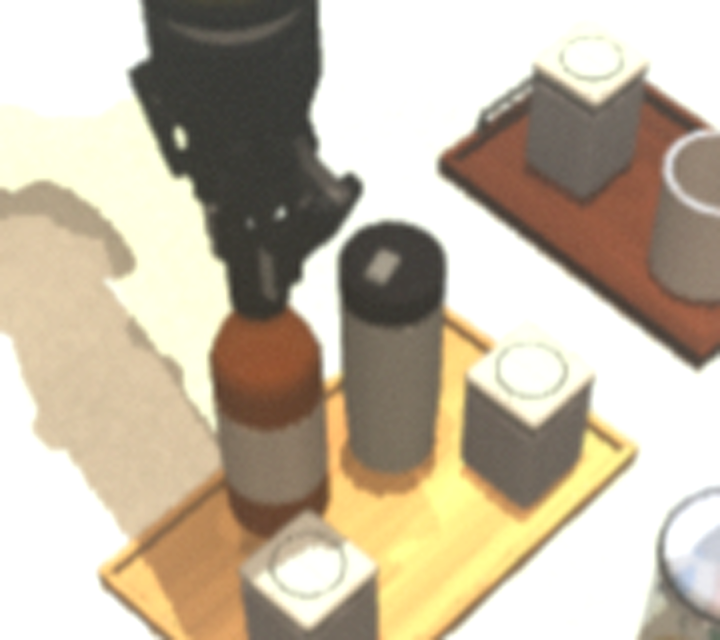

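Bottle is vertical, over its spot. Lowering from 222 to about 180.4.

Request:
{"name": "play_rows", "arguments": {"jaw": [1,1,1,1,1,1,1], "offset": [[0,0.015,0],[0,0.015,0],[0,0.006,0],[0,0.002,0],[0,0.001,0],[0,0,0],[0,0,0]], "angular": [[0,0,0],[0,0,0],[0,0,0],[0,0,0],[0,0,0],[0,0,0],[0,0,0]]}}

```text
time_s: 54.18
tcp_pos: [472.5, -17.4, 182.4]
eef_rot: [[1.0, 0.001, 0.028], [-0.028, 0.0, 1.0], [0.001, -1.0, 0.0]]
wrist_force: [-0.1, -0.0, -4.7]
grip_width: 0.338
```

Request:
{"name": "play_rows", "arguments": {"jaw": [1,1,1,1], "offset": [[0,0.001,0],[0,0.0005,0],[0,0.0003,0],[0,0,0]], "angular": [[0,0,0],[0,0,0],[0,0,0],[0,0,0]]}}

```text
time_s: 54.68
tcp_pos: [472.5, -17.5, 180.6]
eef_rot: [[1.0, 0.0, 0.028], [-0.028, 0.0, 1.0], [0.0, -1.0, 0.0]]
wrist_force: [0.0, 0.1, -1.6]
grip_width: 0.339
```

Request:
{"name": "play_rows", "arguments": {"jaw": [1,1], "offset": [[0,0.0003,0],[0,0,0]], "angular": [[0,0,0],[0,0,0]]}}

```text
time_s: 54.92
tcp_pos: [472.8, -17.5, 180.5]
eef_rot: [[1.0, 0.001, 0.028], [-0.028, 0.0, 1.0], [0.001, -1.0, 0.0]]
wrist_force: [-0.7, 0.6, 4.2]
grip_width: 0.336
```

Request:
{"name": "play_rows", "arguments": {"jaw": [0.2,0,-0.1,-0.1,-0.3,-0.3,-0.3,-0.3,-0.3,-0.3], "offset": [[0,0,0],[0,0,0],[0,0,0],[0,0,0],[0,-0.01,0],[0,-0.03,0],[0,-0.04,0],[0,-0.04,0],[0,0,0],[0,0,0]], "angular": [[0,0,0],[0,0,0],[0,0,0],[0,0,0],[0,0,0],[0,0,0],[0,0,0],[0,0,0],[0,0,0],[0,0,0]]}}

```text
time_s: 56.18
tcp_pos: [472.0, -17.3, 300.0]
eef_rot: [[1.0, -0.0, 0.028], [-0.028, 0.0, 1.0], [-0.0, -1.0, 0.0]]
wrist_force: [0.0, -0.2, 0.1]
grip_width: 0.646
```

```bash
python3 pic.py scene 200 110 160 140 5 h1.png; python3 pic.py top 210 200 130 95 6 h2.png; python3 -c "
from plant import bot
s=bot.sense();print(s['time_s'],s['tcp_pos'],s['wrist_force'],s['grip_width'],s['dq'])"
```

```text
56.275 [471.67333977 -17.29482359 299.32481745] [-0.0177397   0.23306406  0.47895238] 0.6508808155707203 [ 1.71805558e-03  5.79698383e-03  7.26416652e-06  7.26990883e-04
  1.69241908e-03 -7.23513069e-05  8.44908375e-04]
```

View pics/h1.png

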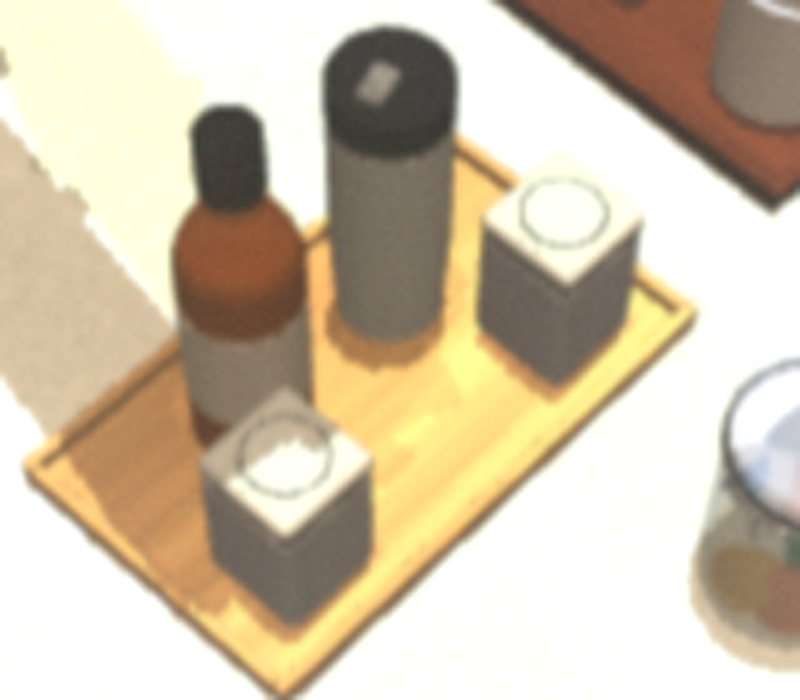

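View pics/h2.png

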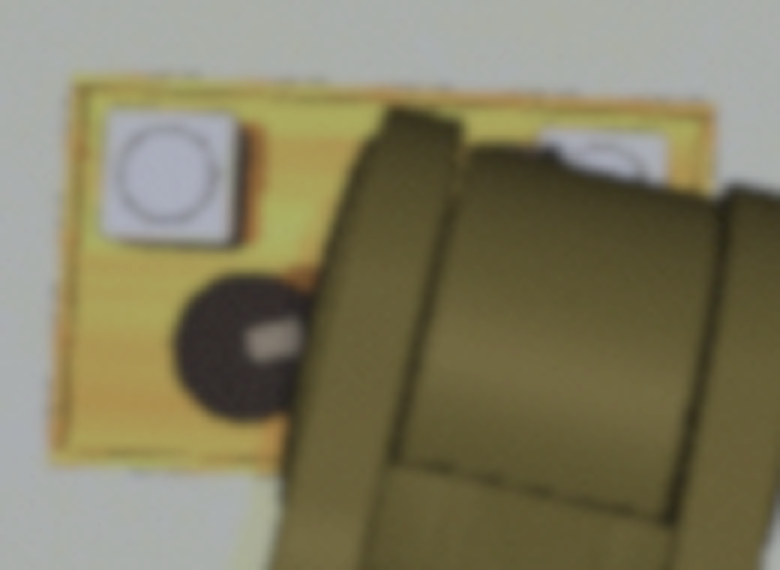

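```bash
python3 -c "
from plant import ticket
print(ticket.close_job())"
```

```text
the job is handed in; nothing more can be done
None
```

The job is handed in, after 56 s of the 131 s allowed. No verdict came back.

**What I did**
- I stood the bottle and then the tumbler upright on the mat.
- I lifted the right-hand tin (world −y side). It weighed about 1 N, so it was empty, and I put it straight back.
- The middle tin weighed about 3.7 N, so it was the full one. I stood it on the free end of the serving tray, about 58 mm from the centre. I did not lift the third tin, because the full one was already found.
- I then returned the tumbler and the bottle to the arm positions where I had picked them up, within about 0.5 mm.

**Last checks**
- **Positions:** In the last scene picture the bottle, tumbler and both empty tins are upright and at the same pixels as in the first picture. The mug and jar look undisturbed.
- **Full tin:** It was last seen in full standing upright on the tray, before the bottle went back.
- **Arm:** It was clear of everything, with wrist force near 0 N and the gripper about 100 mm above the bottle.
- **Top camera:** At the end the arm hid the bottle in this view, so the bottle's final position rests on the scene camera and the arm's own readings.
- **Disagreements:** The two cameras differed by about 2–6 mm on absolute positions. The open fingertips also appeared about 40 mm behind the tool point, where I expected about 13 mm. I set the grasp heights from the pictures instead, and every grasp held.

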